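# Make up three boiler repair kits

### The arm

A 6-joint arm with a two-finger parallel gripper is mounted at the origin on the work surface. World frame = base frame: x ahead of the robot, y to its left, z up, the work surface at z = 0. Lengths are in m, angles in rad, forces in N, time in s.
With the tool pointing down it reaches from about 0.35 to 0.85 m from the base axis. Payload 8.1 kg.
Tool frame: the origin (TCP) lies on the centre line of the jaws, within the pads' length; the fingertips stand robot.tip_reach ahead of it and the grasp point (between the pads) lies 5 mm behind it (robot.tip_reach is the distance from the TCP to the fingertips, in m); z points along the fingers, y is the direction in which the jaws open and shut (so a half turn about z gives the same grasp; the last joint's range is limited). The gripper opens to 93 mm and grips with 3 to 60 N. Pads are 15 mm wide; open, the fingers measure 128 mm over their backs; the gripper's body (75 mm by 188 mm) begins 65 mm behind the grasp point.
Start: joints at [-1.271, 0.13, 1.488, -0, 1.523, -0.085], TCP at [0.225, -0.556, 0.212] pointing down, gripper open.
Joint ranges: [-2.96, 2.96], [-0.89, 2.26], [0.02, 2.5], [-1.34, 4.48], [0, 2.73], [-2.66, 2.66]. Speed limits (rad/s): [2.39, 2.39, 2.79, 3.14, 3.14, 3.14].

### API

Orientations are given as a rotation vector (axis times angle).
In Python, from plant import sensors, read_camera, robot gives the robot as it stands.
- The arm moves only by the tool play_rows, never from a script. Its argument "series" is a list that holds one entry, the list of rows, each a list of 5 numbers: the closure, from -1 (fully open) to 1 (shut), then the shift along the world's x, y, z in m, then the turn about the world's z in rad. A call has 1 to 8 rows; each row is the pose to reach, as a shift and turn from the pose commanded when the call began; what a row does not reach only later rows make up. A row lasts 1/10 s, in which the tool goes at most 50 mm and 8.59 degrees, less where a joint would pass 70% of its speed; a pose out of reach is approached as far as the arm can. A call with a gripper value outside its range is refused whole. The fingers move at their own pace and stop on an object; "force" is the grip in N (left out, the last holds). Time passes only in rows, so rows that repeat a pose let the fingers close. It gives the time, the measured TCP pose, the force and the opening at its end, in the units of the state.
- sensors.read_state(): the state, without advancing time (a new reading comes with each control period).
- read_camera(name): name is "scene" or "side" or "wrist"; returns a dict with "color" (480x640x3 uint8, red, green, blue), "range_z" (480x640 float32, m along the optical axis (not along the pixel's ray), 0 where there is no reading), "intrinsics" (3x3 intrinsics, pixels), "D" ([k1, k2, p1, p2, k3] as OpenCV has them; the pictures are not rectified), "rvec" (rotation vector, rad) and "tvec" (3), from world to camera coordinates, as OpenCV has them. Camera axes: x right, y down, z forward; pixel columns grow to the right and rows downward; lengths in m; the calibration is good to about 2 mm. A picture is of the moment at which its call begins.
- robot.close_job(): hands the job in, once; it reports no verdict.
The state is a dict: "t": time; "q": joint angles; "dq": joint speeds; "joint_torque": joint torques, N m; "tool_pos": TCP position; "orientation": TCP orientation; "force": force on the tool from outside, world axes, zero at the start; "wrist_torque": the same for the moment, N m; "opening": finger opening in m.
Only numpy, scipy, OpenCV 4.12 (cv2) and the standard library are available. Lean on these libraries where they do the work, as an engineer would, in place of code of your own. Each camera call takes 0.05 s, during which the arm holds its last target.

### The job

Make up the parts trays for three boiler repairs: the pressure gauge and the brass union go into the blue tray, the blue ignition module and the copper tee into the yellow tray, and the white knob into the white tray beside the drain cock that is already there. In each tray the delicate parts (gauge, module, knob) belong in the well with the black rubber mat and the metal pipe fittings in the bare well, each wholly inside its well, flat on the well's floor and the same way up as you found it. Set every part down without dropping it, and leave the black knob and the drain cock where they are.

Things in the scene. Friction and masses are not known exactly. Their poses are not given: they have to be found in the camera images.
- gauge: Round boiler pressure gauge lying dial up: black case 50 mm diameter, 32 mm high, white dial with a red needle (to 34 mm). Delicate. Origin: centre of its underside, z up.
- knob_white: Round white boiler control knob lying face up, 44 mm diameter, 26 mm high, with a black pointer stripe and a thin grey skirt. Delicate. Origin: centre of its underside, z up.
- module: Blue box-shaped ignition module, 52 mm (its x) by 36 mm (its y) by 30 mm high, two small brass terminals and a white patch on top. Delicate. Origin: centre of its underside, z up.
- union: Brass pipe union standing on its hexagon: hexagon 36 mm across flats (42 mm across corners; flats face its +x and -x and every 60 degrees), 24 mm high, then a round threaded spigot 28 mm diameter up to 42 mm. Origin: centre of its underside, z up.
- tee: Copper pipe tee lying flat, 30 mm high: straight run 54 mm long along its x (flat ends at x = -27 and +27 mm), sockets 30 mm diameter, one branch, 30 mm diameter, along its +y to y = +34 mm; axes 15 mm above the underside. It can be taken end to end along its x. Origin: at underside level, below where the branch axis meets the run axis; z up.
- knob_black: Round black boiler control knob lying face up, 44 mm diameter, 26 mm high, with a white pointer stripe and a thin grey skirt. Not wanted: stays where it is. Origin: centre of its underside, z up.
- tray_blue: Fixed blue tray, 88 mm (x) by 170 mm (y), rim 10 mm above the table, walls 3 mm. A rib at y = 0 makes two wells, each 82 (x) by 80 mm (y), centred at x = 0, y = +41.7 and -41.7 mm. +y well: black rubber mat, its top at 4 mm. -y well: bare blue floor at 2 mm. Origin: centre of its underside, z up; yaw within 0.22 rad of the world axes.
- tray_yellow: Fixed yellow tray, 88 mm (x) by 170 mm (y), rim 10 mm above the table, walls 3 mm. A rib at y = 0 makes two wells, each 82 (x) by 80 mm (y), centred at x = 0, y = +41.7 and -41.7 mm. -y well: black rubber mat, its top at 4 mm. +y well: bare yellow floor at 2 mm. Origin: centre of its underside, z up; yaw within 0.22 rad of the world axes.
- tray_white: Fixed white tray, 88 mm (x) by 170 mm (y), rim 10 mm above the table, walls 3 mm. A rib at y = 0 makes two wells, each 82 (x) by 80 mm (y), centred at x = 0, y = +41.7 and -41.7 mm. +y well: black rubber mat, its top at 4 mm. -y well: bare white floor at 2 mm, holding the drain cock. Origin: centre of its underside, z up; yaw within 0.22 rad of the world axes.
- cock: Small brass drain cock with a red T-bar handle, about 42 mm long and 32 mm high, already standing in the bare well of the white tray: stays there. Origin: centre of its underside, z up.
Things that resemble listed ones, but are neither listed nor needed, are in the scene too. What is shaped like the knob_white but purple or turquoise is not meant.

How it is judged:
At the end, for the whole second after the job is handed in: Every part, and the drain cock, at rest in its own well as asked: origin within 28 mm of the well's centre along the tray's x and y, within 3 mm of the floor height, tilt under 0.12 rad. Black knob and drain cock within 20 mm of their starts (x of gauge in the frame of tray_blue between -0.028 and 0.028 m and y of gauge in the frame of tray_blue between 0.0137 and 0.0697 m and z of gauge in the frame of tray_blue between 0.001 and 0.007 m and angle between each of gauge, union, module, tee, knob_white, cock's own z axis and vertical below 0.12 rad and linear speed of each of gauge, union, module, tee, knob_white, cock below 0.02 m/s and angular speed of each of gauge, union, module, tee, knob_white, cock below 0.2 rad/s and x of union in the frame of tray_blue between -0.028 and 0.028 m and y of union in the frame of tray_blue between -0.0697 and -0.0137 m and z of union in the frame of tray_blue between -0.001 and 0.005 m and x of module in the frame of tray_yellow between -0.028 and 0.028 m and y of module in the frame of tray_yellow between -0.0697 and -0.0137 m and z of module in the frame of tray_yellow between 0.001 and 0.007 m and x of tee in the frame of tray_yellow between -0.028 and 0.028 m and y of tee in the frame of tray_yellow between 0.0137 and 0.0697 m and z of tee in the frame of tray_yellow between -0.001 and 0.005 m and x of knob_white in the frame of tray_white between -0.028 and 0.028 m and y of knob_white in the frame of tray_white between 0.0137 and 0.0697 m and z of knob_white in the frame of tray_white between 0.001 and 0.007 m and x of cock in the frame of tray_white between -0.028 and 0.028 m and y of cock in the frame of tray_white between -0.0697 and -0.0137 m and z of cock in the frame of tray_white between -0.001 and 0.005 m and distance of each of knob_black, cock from where it was at the start of the episode below 0.02 m); the robot touches nothing.
It fails at once if a part is dropped (falls free at over 0.8 m/s, a drop of over 30 mm) ((linear speed of gauge above 0.8 m/s and contact force between the fingers and gauge below 0.05 N) or (linear speed of knob_white above 0.8 m/s and contact force between the fingers and knob_white below 0.05 N) or (linear speed of module above 0.8 m/s and contact force between the fingers and module below 0.05 N) or (linear speed of union above 0.8 m/s and contact force between the fingers and union below 0.05 N) or (linear speed of tee above 0.8 m/s and contact force between the fingers and tee below 0.05 N)).
It fails at once if the black knob is shifted by more than 20 mm (distance of knob_black from where it was at the start of the episode above 0.02 m).
It fails at once if the drain cock is shifted by more than 20 mm (distance of cock from where it was at the start of the episode above 0.02 m).
It also fails if it takes over 115 s, if anything falls off the work surface, if the arm or the gripper's body presses on something with over 40 N, if the wrist force passes 120 N, or if a joint passes its speed limit or range.

## Working session

There is one attempt and no reset: what is moved stays moved. The work goes in short steps, Python scripts to look and compute and a tool call to move; the robot and the scene stay as the last step left them, time stands still between calls to the robot, and variables do not carry over. Pictures are saved under pics/ and viewed, and the job is handed in when it is done.

Besides the shell and the picture viewer there is one more tool, called after "Emit:" by a JSON object that holds its "op" and its "data". play_rows: Moves the arm, as the interface text tells. Its arguments: {"type":"object","properties":{"series":{"type":"array","items":{"type":"array","items":{"type":"array","items":{"type":"number"}}}},"force":{"type":"number"}},"required":["series"]}

```bash
ls; mkdir -p pics
cat > h.py <<'E'
import numpy as np,cv2
from plant import sensors,read_camera,robot
def save(n,im): cv2.imwrite('pics/'+n,cv2.cvtColor(im,cv2.COLOR_RGB2BGR))
def cloud(c):
    K=np.array(c['intrinsics']).reshape(3,3);z=c['range_z'];h,w=z.shape
    u,v=np.meshgrid(np.arange(w),np.arange(h))
    p=cv2.undistortPoints(np.stack([u,v],-1).reshape(-1,1,2).astype(np.float64),K,np.array(c['D'],float)).reshape(h,w,2)
    P=np.dstack([p*z[...,None],z]).astype(float)
    R=cv2.Rodrigues(np.array(c['rvec'],float))[0];t=np.array(c['tvec'],float).ravel()
    W=(P-t)@R; W[z==0]=np.nan
    return W
E
python3 - <<'E'
from h import *
import pickle
for n in ['scene','side','wrist']:
    c=read_camera(n); save(n+'0.png',c['color']); pickle.dump(c,open(n+'0.pkl','wb'))
s=sensors.read_state();print(s['t'],s['tool_pos'],s['orientation'],s['opening'],robot.tip_reach)
E
```

```text
pics
0.15 [ 0.22512651 -0.5556707   0.21122969] [-3.08219299e+00 -6.00533077e-01  2.33089000e-04] 0.09285992627386482 0.014
```

View pics/scene0.png

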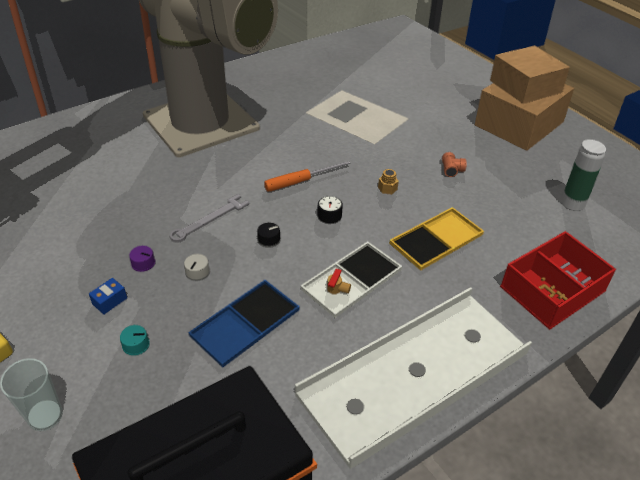

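View pics/side0.png

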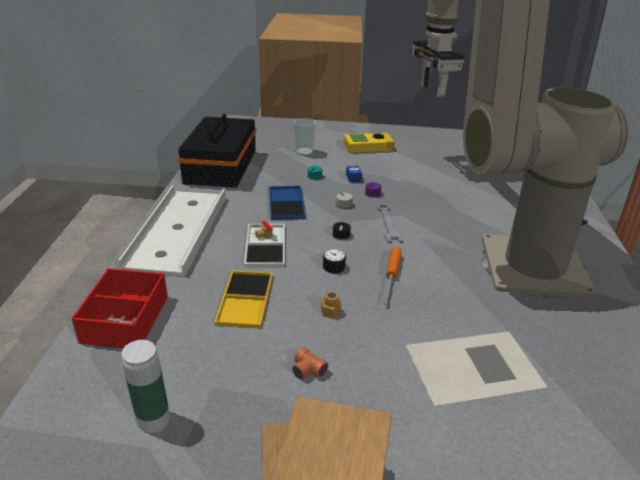

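View pics/wrist0.png

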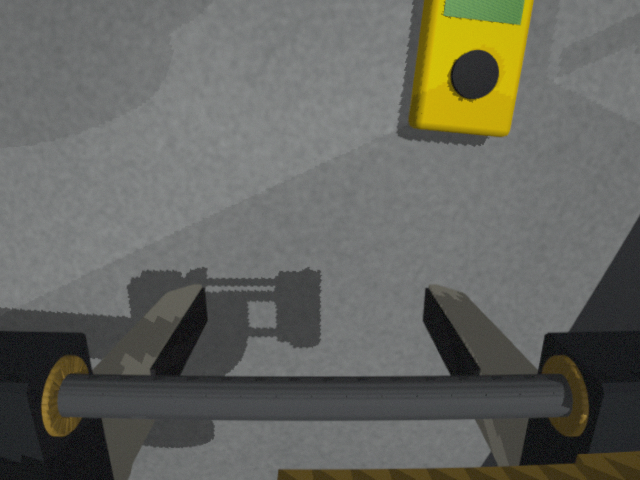

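The scene view shows gauge (330,209), union (389,181), tee (453,164), module (108,296) and white knob (196,267). The knob could be confused with purple (142,258), turquoise (134,340) and black (268,233). The trays are blue (245,322), white (352,278, with the cock at (339,285)) and yellow (437,238). The red box and yellow meter are distractors. Next I'll build orthographic maps and take close crops.

```bash
cat > ortho.py <<'E'
from h import *
import pickle
for n in ['scene','side']:
    c=pickle.load(open(n+'0.pkl','rb'));W=cloud(c)
    t=[(196,267),(330,209),(108,296),(389,181),(453,164),(268,233),(339,285),(245,322),(352,278),(437,238)] if n=='scene' else [(345,200),(335,260),(354,173),(331,305),(310,363)]
    for u,v in t: print(n,u,v,W[v,u].round(3))
    img=c['color']
    if n=='scene': save('crop0.png',cv2.resize(img[140:370,80:480],None,fx=2,fy=2,interpolation=cv2.INTER_CUBIC))
E
python3 ortho.py
```

```text
scene 196 267 [ 0.464 -0.227  0.023]
scene 330 209 [0.468 0.058 0.031]
scene 108 296 [ 0.451 -0.387  0.029]
scene 389 181 [0.456 0.216 0.027]
scene 453 164 [0.486 0.37  0.03 ]
scene 268 233 [ 0.456 -0.074  0.023]
scene 339 285 [ 0.634 -0.036  0.021]
scene 245 322 [ 0.603 -0.206 -0.001]
scene 352 278 [0.621 0.003 0.004]
scene 437 238 [0.624 0.205 0.003]
side 345 200 [ 0.45  -0.201  0.025]
side 335 260 [0.452 0.087 0.031]
side 354 173 [ 0.435 -0.356  0.031]
side 331 305 [0.447 0.238 0.029]
side 310 363 [0.468 0.395 0.025]
```

View pics/crop0.png

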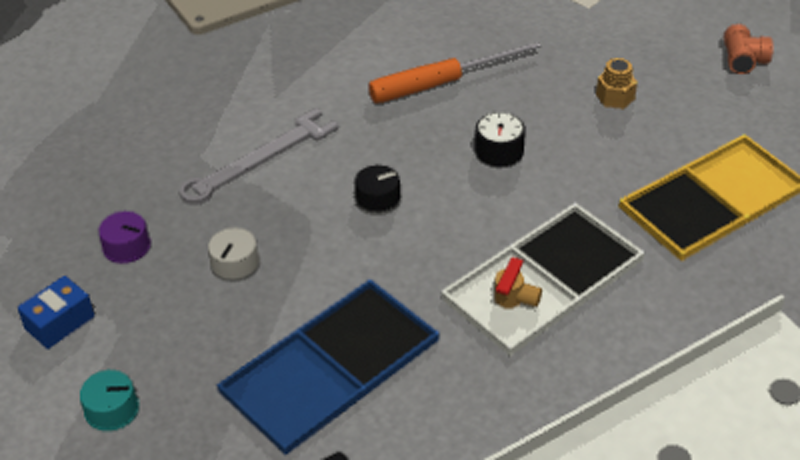

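The two cameras disagree by a nearly constant (-15, +27) mm, so one of them is off. I'll check both against the robot itself.

Run:
```python
from h import *
import pickle
for n in ['scene','side','wrist']:
    c=pickle.load(open(n+'0.pkl','rb'))
    R=cv2.Rodrigues(np.array(c['rvec'],float))[0];t=np.array(c['tvec'],float).ravel()
    print(n,'cam pos',(-R.T@t).round(3),np.array(c['D']).round(3).ravel(),np.array(c['intrinsics'])[0],'axis',R[2].round(3))
    W=cloud(c)
    # flat table?
    m=np.abs(W[...,2])<.01
    A=np.c_[W[m][:,:2],np.ones(m.sum())];print('plane',np.linalg.lstsq(A,W[m][:,2],rcond=None)[0].round(4))
    tcp=np.array([[.22513,-.55567,.21123],[.22513,-.55567,.21123-.014],[0,0,0.0]])
    p=cv2.projectPoints(tcp,np.array(c['rvec'],float),np.array(c['tvec'],float),np.array(c['intrinsics'],float),np.array(c['D'],float))[0]
    print(p.round(1).reshape(-1,2))
    if n=='side': 
        im=c['color'].copy()
        for q in p.reshape(-1,2)[:2]: cv2.circle(im,tuple(int(a) for a in q),1,(0,255,0),-1)
        save('sidef.png',cv2.resize(im[20:140,360:520],None,fx=4,fy=4))
    # base plate: z ~0.01
    b=(np.abs(W[...,0])<.3)&(np.abs(W[...,1])<.3)&(W[...,2]>.006)&(W[...,2]<.05)
    X=W[b]; 
    if len(X): print(len(X),X.min(0).round(3),X.max(0).round(3))
    # arm column (shoulder) points
    b=(np.abs(W[...,0])<.3)&(np.abs(W[...,1])<.3)&(W[...,2]>.08)&(W[...,2]<.2)
    X=W[b]
    if len(X):
        A=np.c_[2*X[:,:2],np.ones(len(X))];s=np.linalg.lstsq(A,(X[:,:2]**2).sum(1),rcond=None)[0];print('col centre',s[:2].round(4),np.sqrt(s[2]+s[0]**2+s[1]**2))
```

```text
scene cam pos [ 1.206 -0.48   0.813] [-0.134  0.     0.     0.     0.   ] [615.29202862   0.         316.65568935] axis [-0.607  0.418 -0.675]
plane [ 0.0016 -0.0002 -0.001 ]
[[-52.8 176. ]
 [-49.9 182.6]
 [200.6 121.2]]
3176 [-0.109 -0.113  0.006] [0.135 0.274 0.05 ]
col centre [ 0.0012 -0.0027] 0.06795088569480665
side cam pos [0.396 1.085 0.709] [-0.104  0.     0.     0.     0.   ] [562.98752937   0.         319.9427316 ] axis [ 0.076 -0.842 -0.534]
plane [-0.0002 -0.0006  0.0006]
[[432.3  93.5]
 [431.8  98.1]
 [535.  265.9]]
3764 [-0.115 -0.164  0.006] [0.293 0.299 0.05 ]
col centre [ 0.0004 -0.0015] 0.07023998605928423
wrist cam pos [ 0.299 -0.524  0.384] [-0.06  0.    0.    0.    0.  ] [426.44188555   0.         314.67702882] axis [-0.262 -0.105 -0.959]
plane [ 0.0005 -0.0006 -0.0001]
[[ 318.   300.8]
 [ 317.8  288.3]
 [-244.6  208.2]]
```

View pics/sidef.png

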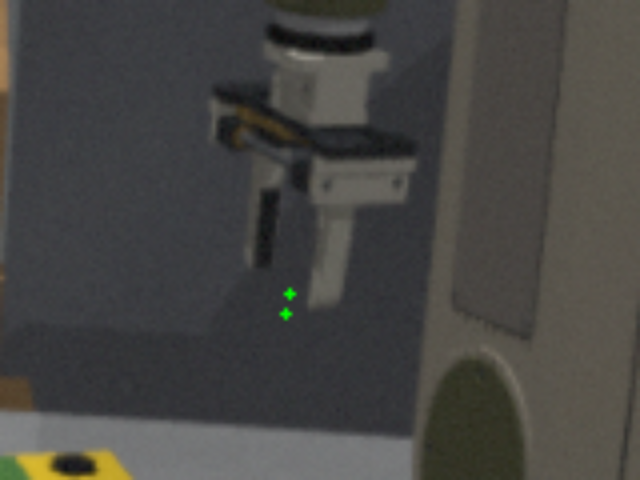

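Run:
```python
from h import *
import pickle
cs={n:pickle.load(open(n+'0.pkl','rb')) for n in ['scene','side']}
Ws={n:cloud(cs[n]) for n in cs}
for n,o in (('scene','side'),('side','scene')):
    P=np.array([[.464,-.227,.023],[.468,.058,.031],[.451,-.387,.029],[0.634,-.036,.021]]) if n=='scene' else np.array([[.45,-.201,.025],[.452,.087,.031],[.435,-.356,.031]])
    c=cs[n];
    f=lambda c:cv2.projectPoints(P,np.array(c['rvec'],float),np.array(c['tvec'],float),np.array(c['intrinsics'],float),np.array(c['D'],float))[0].reshape(-1,2).round(1).tolist()
    print(n,'self',f(c),'other',f(cs[o]))
# ortho with colour for both
for n in cs:
    W=Ws[n];I=cs[n]['color'];S=600
    im=np.zeros((500,800,3),np.uint8)
    m=np.isfinite(W[...,0])&(W[...,2]<.08)
    X=W[m];r=((0.75-X[:,0])*1000).astype(int);cc=((0.45-X[:,1])*800).astype(int)
    r=((X[:,0]-.33)*800).astype(int);k=(r>=0)&(r<500)&(cc>=0)&(cc<800)
    o=np.argsort(X[k][:,2]);im[r[k][o],cc[k][o]]=I[m][k][o]
    im=cv2.morphologyEx(im,cv2.MORPH_CLOSE,np.ones((3,3)))
    save('ortho_'+n+'.png',im)
```

```text
scene self [[196.3, 267.1], [329.7, 209.1], [107.8, 296.0], [338.9, 285.0]] other [[340.2, 195.7], [328.7, 252.2], [349.0, 168.4], [262.3, 228.5]]
side self [[344.8, 200.0], [334.9, 260.2], [354.0, 172.8]] other [[205.9, 256.1], [337.2, 199.6], [121.3, 282.2]]
```

View pics/ortho_scene.png

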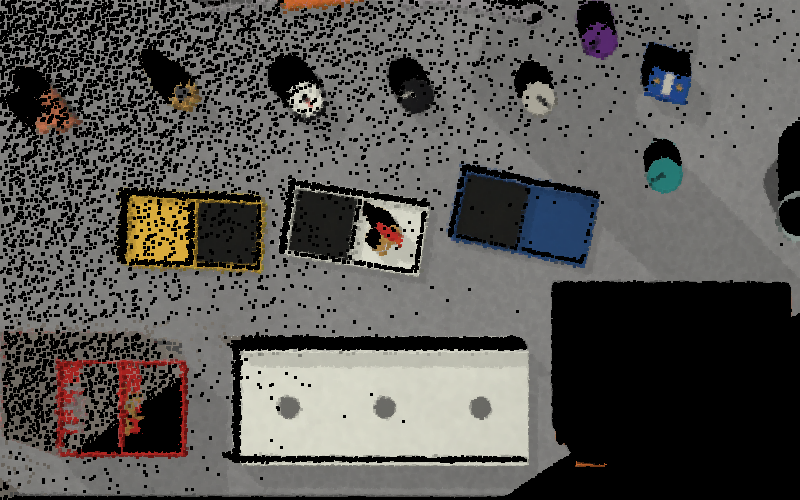

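View pics/ortho_side.png

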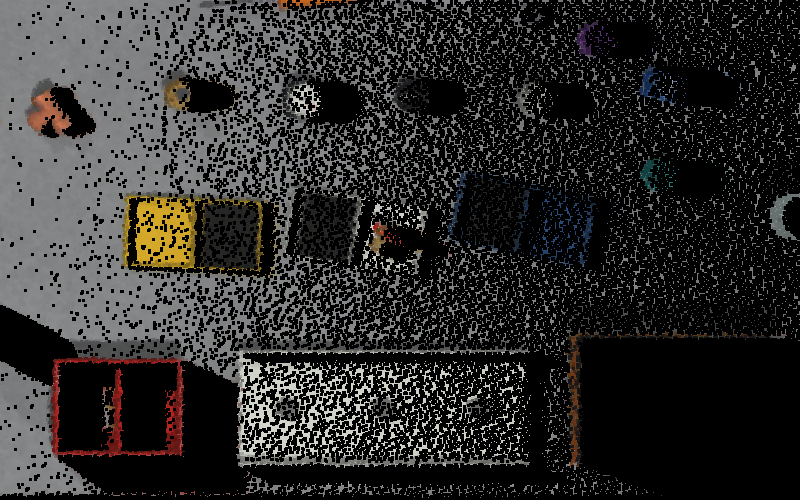

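The ortho maps agree, so the mismatch came from my coarse picks. The part row, left to right, is tee, union, gauge, black knob, white knob, module. Fitting poses now.

Run:
```python
from h import *
import pickle
cs={n:pickle.load(open(n+'0.pkl','rb')) for n in ['scene','side']}
A=[];C=[];src=[]
for i,n in enumerate(cs):
    W=cloud(cs[n]);m=np.isfinite(W[...,0])&(W[...,2]<.08);A.append(W[m]);C.append(cs[n]['color'][m]);src.append(np.full(m.sum(),i))
A=np.vstack(A);C=np.vstack(C).astype(int);src=np.hstack(src)
def px(u,v): return .33+v/800,.45-u/800
def circ(X):
    M=np.c_[2*X,np.ones(len(X))];s=np.linalg.lstsq(M,(X**2).sum(1),rcond=None)[0];return s[:2],np.sqrt(s[2]+s@np.r_[s[:2],0]*0+s[0]**2+s[1]**2)
for name,(u,v),h in [('gauge',(305,99),.032),('white',(538,98),.026),('black',(415,97),.026),('union',(183,96),.042),('module',(667,84),.03),('tee',(58,112),.03),('cock',(384,233),.03)]:
    x,y=px(u,v);m=(np.hypot(A[:,0]-x,A[:,1]-y)<.05)&(A[:,2]>.012)
    if name=='cock': m&=A[:,2]>.015
    for s in (0,1,2):
        k=m&((src==s)|(s==2));X=A[k]
        top=X[X[:,2]>h-.005]
        hull=cv2.minAreaRect((top[:,:2]*1000).astype(np.float32))
        hall=cv2.minAreaRect((X[:,:2]*1000).astype(np.float32))
        ce,r=cv2.minEnclosingCircle((top[:,:2]*1000).astype(np.float32))
        wall=X[(X[:,2]<h-.006)]
        print(name,s,len(X),'zmax',X[:,2].max().round(3),'top n',len(top),'enc',np.round(ce,1),round(r,1),'rect',np.round(hull[0],1),np.round(hull[1],1),round(hull[2],1),'all',np.round(hall[0],1),np.round(hall[1],1),round(hall[2],1),'wallcirc',[np.round(q*1000,1) for q in circ(wall[:,:2])] if len(wall)>5 else '')
# trays rim points
for name,(u,v) in [('blue',(524,215)),('white',(356,227)),('yellow',(194,234))]:
    x,y=px(u,v)
    for s in (0,1,2):
        m=(np.abs(A[:,0]-x)<.075)&(np.abs(A[:,1]-y)<.11)&(A[:,2]>.006)&(A[:,2]<.012)&((src==s)|(s==2))
        # own component only
        g=np.zeros((400,400),np.uint8);X=A[m][:,:2];ij=((X-[x,y])*1000+200).astype(int);g[ij[:,0],ij[:,1]]=255
        g=cv2.dilate(g,np.ones((7,7)));nl,L=cv2.connectedComponents(g)
        lab=L[ij[:,0],ij[:,1]];b=np.bincount(lab).argmax();Y=X[lab==b]
        r=cv2.minAreaRect((Y*1000).astype(np.float32));print(name,s,len(Y),np.round(r[0],1),np.round(r[1],1),round(r[2],1))
```

```text
gauge 0 492 zmax 0.036 top n 340 enc [455.5  67.5] 26.9 rect [456.4  66.9] [47.7 49.7] 56.2 all [456.9  66. ] [50.4 50.2] 77.5 wallcirc [array([455.5,  66.2]), np.float64(23.4)]
gauge 1 389 zmax 0.036 top n 260 enc [455.7  71.4] 26.7 rect [455.9  73.1] [49.5 48.6] 82.7 all [456.4  73.4] [50.2 49.5] 82.7 wallcirc [array([455.7,  71.5]), np.float64(23.2)]
gauge 2 881 zmax 0.036 top n 600 enc [456.4  69.5] 28.6 rect [456.4  69.3] [53.8 51. ] 62.1 all [456.9  69.6] [57.3 51.5] 84.2 wallcirc [array([454.8,  68.7]), np.float64(25.2)]
white 0 426 zmax 0.028 top n 342 enc [ 455.  -223.2] 23.6 rect [ 453.8 -222.6] [43.2 44.4] 56.0 all [ 455.5 -223.3] [46.1 41.7] 14.9 wallcirc [array([ 453.8, -222.4]), np.float64(20.7)]
white 1 172 zmax 0.029 top n 122 enc [ 454.7 -221.3] 26.2 rect [ 456.7 -217.9] [41.7 43.6] 30.4 all [ 455.5 -215.9] [41.6 48.2] 30.2 wallcirc [array([ 454.1, -214.9]), np.float64(17.2)]
white 2 598 zmax 0.029 top n 464 enc [ 454.7 -221.3] 26.2 rect [ 454.5 -220.8] [47.6 45.1] 53.3 all [ 454.1 -221. ] [50.1 45.4] 62.6 wallcirc [array([ 453.6, -221. ]), np.float64(21.5)]
black 0 
[... 2376 characters left out ...]
ect [622.4 -34.6] [23.4 45.1] 11.0 all [625.4 -29.9] [42.2 35.8] 77.1 wallcirc [array([629.2, -24.2]), np.float64(11.1)]
cock 2 446 zmax 0.036 top n 261 enc [623.  -35.9] 24.5 rect [623.  -35.9] [24.6 48.1] 12.0 all [627.3 -30.6] [43.8 41.9] 61.3 wallcirc [array([630.2, -31.2]), np.float64(13.8)]
blue 0 829 [ 603.4 -206.8] [ 92.2 172.5] 11.9
blue 1 71 [ 604.1 -205.6] [85.1 30.4] 12.1
blue 2 1107 [ 602.8 -203.9] [ 92.2 178.5] 11.9
white 0 660 [619.    3.6] [ 91.7 174.1] 9.2
white 1 101 [617.4  85.2] [46.9 96.9] 70.8
white 2 978 [618.6   5.8] [ 91.7 178.7] 9.2
yellow 0 553 [622.7 205.5] [ 92.3 174.5] 2.3
yellow 1 509 [622.1 207.6] [ 89.5 176.4] 2.4
yellow 2 1064 [623.1 207.2] [ 92.2 177.8] 2.7
```

Emit:
{"op": "play_rows", "data": {"series": [[[-1, 0.035, 0.029, 0, 0], [-1, 0.07, 0.058, 0, 0], [-1, 0.106, 0.087, 0, -0.05], [-1, 0.141, 0.116, 0, -0.1], [-1, 0.176, 0.145, 0, -0.1], [-1, 0.212, 0.172, 0, -0.1], [-1, 0.212, 0.172, 0, -0.1], [-1, 0.212, 0.172, 0, -0.1]]], "force": 15}}

```text
t: 0.95
tool_pos: [0.4377, -0.3833, 0.2117]
orientation: [-3.109, -0.45, 0.001]
force: [-0.2, -0.4, -0.1]
opening: 0.0925
```

```bash
cat > look.py <<'E'
from h import *
import sys,pickle
n=sys.argv[1]
c=read_camera('wrist');save(n+'.png',c['color']);pickle.dump(c,open(n+'.pkl','wb'))
s=sensors.read_state();R=cv2.Rodrigues(np.array(s['orientation'],float))[0]
print('t',s['t'],'tcp',np.round(s['tool_pos'],4),'jaw deg',np.degrees(np.arctan2(R[1,1],R[0,1])).round(1),'q',np.round(s['q'],2),'open',round(s['opening'],4),'F',np.round(s['force'],1))
W=cloud(c)
K=np.array(c['intrinsics'],float)
# objects: z>.012, connected comps in image near tcp
h=float(sys.argv[2]) if len(sys.argv)>2 else .02
m=((W[...,2]>h)&(W[...,2]<.06)).astype(np.uint8)
nl,L,st,ce=cv2.connectedComponentsWithStats(m)
for i in range(1,nl):
    if st[i,4]<300: continue
    X=W[L==i];r=cv2.minAreaRect((X[:,:2]*1000).astype(np.float32));e=cv2.minEnclosingCircle((X[:,:2]*1000).astype(np.float32))
    print('px',ce[i].round(),'n',st[i,4],'zmax',np.percentile(X[:,2],98).round(3),'rect',np.round(r[0],1),np.round(r[1],1),round(r[2],1),'enc',np.round(e[0],1),round(e[1],1),'mean',(X[:,:2].mean(0)*1000).round(1),'col',np.median(c['color'][L==i],0))
E
python3 look.py w1
```

```text
t 1.0 tcp [ 0.4369 -0.3841  0.2117] jaw deg -73.6 q [-0.81  0.08  1.54 -0.    1.52  0.48] open 0.0931 F [-0.4 -0.5 -0.3]
px [548.  79.] n 1477 zmax 0.059 rect [ 594.1 -530.5] [58.1 25.6] 20.6 enc [ 597.9 -540.7] 29.1 mean [ 591.2 -525.3] col [132. 149. 144.]
px [609.  72.] n 2230 zmax 0.059 rect [ 608.7 -565.3] [53.7 21.7] 24.3 enc [ 604.4 -555.7] 26.9 mean [ 610.6 -568.9] col [ 96. 105. 102.]
px [349.  77.] n 2449 zmax 0.028 rect [ 548.3 -377.9] [43.3 43.2] 48.5 enc [ 548.4 -378.1] 22.1 mean [ 548.3 -377.8] col [ 15. 156. 151.]
px [135. 136.] n 2180 zmax 0.028 rect [ 453.8 -220.4] [43.  42.6] 70.5 enc [ 453.6 -220.4] 21.9 mean [ 454.3 -221.3] col [166. 167. 154.]
px [314. 209.] n 2583 zmax 0.032 rect [ 436.8 -381.8] [35.9 52. ] 16.1 enc [ 436.9 -381.7] 30.5 mean [ 437.8 -381.3] col [ 29.  79. 153.]
px [204. 242.] n 1829 zmax 0.028 rect [ 379.2 -296.1] [43.1 42.5] 48.0 enc [ 379.5 -296.4] 22.1 mean [ 380.6 -296.5] col [ 95.  45. 124.]
px [546. 289.] n 9196 zmax 0.041 rect [ 410.8 -613.9] [129.6  79.9] 16.6 enc [ 415.2 -612.7] 69.3 mean [ 426.9 -603.6] col [131. 128.  10.]
```

View pics/w1.png

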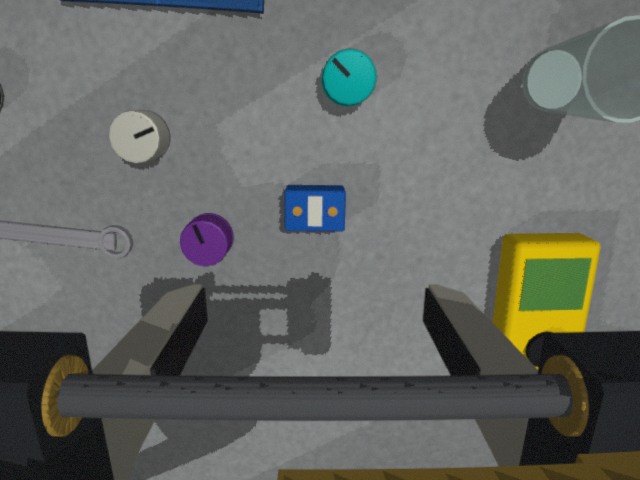

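The wrist view shows the white knob at (139,137) with a black stripe, purple at (207,240), turquoise at (349,77) and the blue module at (315,209). I'm gripping the module across its 52 mm side.

Emit:
{"op": "play_rows", "data": {"series": [[[-1, 0, 0.002, -0.05, 0], [-1, 0, 0.002, -0.1, 0], [-1, 0, 0.002, -0.145, 0], [-1, 0, 0.002, -0.175, 0], [-1, 0, 0.002, -0.187, 0], [-1, 0, 0.002, -0.187, 0], [0.2, 0, 0.002, -0.187, 0], [0.2, 0, 0.002, -0.187, 0]]]}}

```text
t: 1.8
tool_pos: [0.4385, -0.3839, 0.0278]
orientation: [3.106, 0.445, 0.004]
force: [0.7, -0.6, -0.4]
opening: 0.0813
```

Emit:
{"op": "play_rows", "data": {"series": [[[0.2, 0, 0, 0, 0], [0.2, 0, 0, 0, 0], [0.2, 0, 0, 0, 0], [0.2, 0, 0, 0, 0]]]}}

```text
t: 2.2
tool_pos: [0.4374, -0.3822, 0.0253]
orientation: [3.109, 0.446, 0.0]
force: [1.2, 0.7, -0.0]
opening: 0.0496
```

Emit:
{"op": "play_rows", "data": {"series": [[[0.2, 0, 0, 0.02, 0], [0.2, 0, 0, 0.06, 0], [0.2, 0, 0.01, 0.11, 0], [0.2, 0.015, 0.05, 0.15, -0.04], [0.2, 0.03, 0.095, 0.17, -0.08], [0.2, 0.045, 0.14, 0.17, -0.12], [0.2, 0.06, 0.185, 0.17, -0.16], [0.2, 0.075, 0.23, 0.17, -0.2]]]}}

```text
t: 3.0
tool_pos: [0.5122, -0.152, 0.1958]
orientation: [3.138, 0.13, 0.002]
force: [0.7, -0.7, 0.2]
opening: 0.0375
```

Emit:
{"op": "play_rows", "data": {"series": [[[0.2, 0.02, 0.045, 0, -0.03], [0.2, 0.04, 0.09, 0, -0.04], [0.2, 0.06, 0.135, 0, -0.04], [0.2, 0.08, 0.18, 0, -0.04], [0.2, 0.095, 0.225, 0, -0.04], [0.2, 0.105, 0.265, 0, -0.04], [0.2, 0.109, 0.305, 0, -0.04], [0.2, 0.109, 0.31, 0, -0.04]]]}}

```text
t: 3.8
tool_pos: [0.6203, 0.161, 0.1946]
orientation: [-3.139, -0.077, 0.001]
force: [-0.6, -0.3, 0.3]
opening: 0.0372
```

```bash
python3 look.py w2
```

```text
t 3.85 tcp [0.6203 0.1595 0.1946] jaw deg -87.2 q [0.17 0.25 1.39 0.   1.51 1.69] open 0.0371 F [-0.1 -0.1  0.5]
px [488.  25.] n 2658 zmax 0.032 rect [770.8  34.1] [234.8   5.3] 89.9 enc [769.7  34.1] 117.4 mean [770.2  41. ] col [213. 217. 207.]
px [548. 217.] n 1412 zmax 0.035 rect [630.7 -33.2] [39.9 41.5] 13.5 enc [628.  -31.6] 23.1 mean [627.9 -30.5] col [190.  69.  31.]
px [ 57. 341.] n 736 zmax 0.03 rect [489.1 395.2] [24.9 41.7] 44.0 enc [488.1 393.9] 22.9 mean [487.5 395.3] col [185.  107.5  68. ]
```

View pics/w2.png

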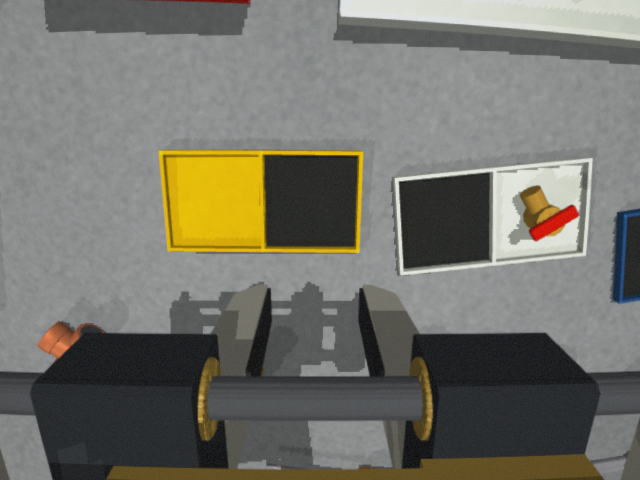

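The jaws closed to 37 mm, so the module isn't held. Checking where it is.

Run:
```python
from h import *
import pickle
c=read_camera('scene');pickle.dump(c,open('s1.pkl','wb'));save('s1.png',cv2.resize(c['color'][200:420,40:340],None,fx=2.5,fy=2.5))
W=cloud(c);m=np.isfinite(W[...,0])&(np.hypot(W[...,0]-.437,W[...,1]+.382)<.1)&(W[...,2]>.022)&(W[...,2]<.06)&(c['color'][...,2].astype(int)-c['color'][...,0]>40)&(c['color'][...,1]<120)
X=W[m];r=cv2.minAreaRect((X[:,:2]*1000).astype(np.float32));print(len(X),r,X[:,2].max())
```

```text
406 ((437.35150146484375, -385.4085998535156), (39.0328254699707, 52.40669631958008), 17.857133865356445) 0.032579524664358706
```

View pics/s1.png

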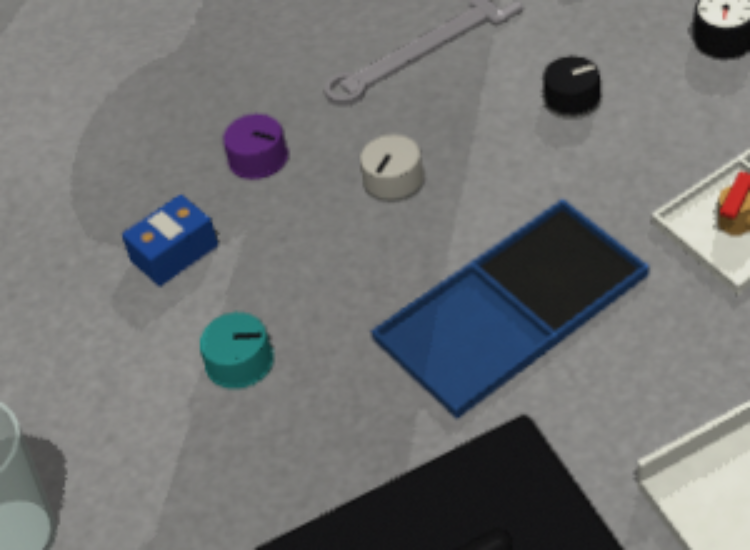

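The module is still in place; the grip slipped right at lift. I'll use more force, a longer closing time and a check after the lift. First I'll use this view for the tray poses.

```bash
cat > tray.py <<'E'
from h import *
import pickle,sys
c=pickle.load(open(sys.argv[1]+'.pkl','rb'));W=cloud(c)
m=((W[...,2]>.006)&(W[...,2]<.013)).astype(np.uint8)
m=cv2.dilate(m,np.ones((3,3)))
nl,L,st,ce=cv2.connectedComponentsWithStats(m)
for i in range(1,nl):
    if st[i,4]<500: continue
    k=(L==i)&(W[...,2]>.006)&(W[...,2]<.013);X=W[k];r=cv2.minAreaRect((X[:,:2]*1000).astype(np.float32))
    print(ce[i].round(),st[i,4],np.round(r[0],1),np.round(r[1],1),round(r[2],2),np.median(c['color'][k],0))
E
python3 tray.py w2; python3 tray.py w1
```

```text
[512.  15.] 8003 [782.6  29.3] [ 33.6 244.9] 1.37 [213. 216. 205.]
[260. 201.] 4461 [623.4 209. ] [ 88.9 170.5] 2.52 [221. 179.  10.]
[495. 215.] 4782 [620.2   6.1] [ 89.3 171.5] 9.27 [209. 214. 202.]
[624. 260.] 1091 [ 588.5 -128.5] [88.7 24.1] 15.77 [ 32.  64. 103.]
[188.   4.] 1119 [ 562.8 -219.9] [  7.9 155.6] 14.74 [ 32.  67. 111.]
[ 69. 237.] 2721 [ 344.2 -163.4] [ 31.7 128. ] 6.36 [124. 123. 127.]
[516. 262.] 843 [ 437.6 -581.1] [ 55.6 117.8] 68.77 [106.  91.  10.]
```

Emit:
{"op": "play_rows", "data": {"series": [[[-1, -0.025, 0.038, 0, 0], [-1, -0.05, 0.075, 0, 0], [-1, -0.075, 0.113, 0, 0], [-1, -0.1, 0.15, 0, 0], [-1, -0.125, 0.188, 0, 0], [-1, -0.15, 0.215, 0, 0], [-1, -0.15, 0.215, 0, 0], [-1, -0.15, 0.215, 0, 0]]], "force": 35}}

```text
t: 4.7
tool_pos: [0.471, 0.3703, 0.1952]
orientation: [3.14, 0.071, 0.001]
force: [0.6, 0.7, 0.1]
opening: 0.0924
```

```bash
python3 look.py w3 0.012
```

```text
t 4.75 tcp [0.4716 0.3698 0.1952] jaw deg -87.5 q [ 0.58  0.14  1.51 -0.    1.49  2.11] open 0.0927 F [ 0.2 -0.1  1.1]
px [ 62. 236.] n 6322 zmax 0.059 rect [440.1 578.8] [150.1   4.5] 11.8 enc [439.8 580.5] 75.1 mean [444.2 579.6] col [80. 63. 40.]
px [295. 207.] n 3086 zmax 0.031 rect [475. 391.] [49.1 54.7] 54.1 enc [471.9 387. ] 32.4 mean [474.8 388.4] col [158.  90.  58.]
px [631. 245.] n 784 zmax 0.033 rect [453.1  88.8] [46.5 15.9] 6.8 enc [454.  81.] 23.3 mean [454.7  92.6] col [19. 19. 20.]
px [484. 245.] n 1877 zmax 0.044 rect [450.7 227.7] [35.3 36.3] 46.1 enc [448.4 225.1] 21.2 mean [451.8 230.1] col [117.  90.  45.]
```

View pics/w3.png

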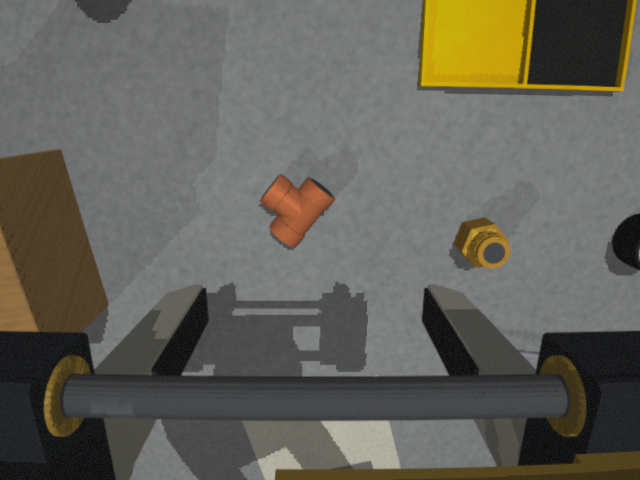

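The tee's run goes from (288,238) to (320,190), with the branch to (276,189), so the run axis is at 144° and the branch at 54°. I'm gripping the tee end to end.

Emit:
{"op": "play_rows", "data": {"series": [[[-1, -0.001, 0.007, 0, 0.15], [-1, -0.002, 0.0135, -0.02, 0.3], [-1, -0.002, 0.0135, -0.05, 0.45], [-1, -0.002, 0.0135, -0.085, 0.6], [-1, -0.002, 0.0135, -0.12, 0.75], [-1, -0.002, 0.0135, -0.15, 0.9], [-1, -0.002, 0.0135, -0.167, 0.9], [-1, -0.002, 0.0135, -0.17, 0.9]]]}}

```text
t: 5.55
tool_pos: [0.4681, 0.3823, 0.0224]
orientation: [2.801, 1.42, -0.007]
force: [0.8, -0.7, 0.8]
opening: 0.0927
```

Emit:
{"op": "play_rows", "data": {"series": [[[-1, 0, 0, 0, 0], [1, 0, 0, 0, 0], [1, 0, 0, 0, 0], [1, 0, 0, 0, 0], [1, 0, 0, 0, 0], [1, 0, 0, 0, 0], [1, 0, 0, 0, 0], [1, 0, 0, 0, 0]]]}}

```text
t: 6.35
tool_pos: [0.4687, 0.3848, 0.025]
orientation: [2.797, 1.43, -0.0]
force: [-1.1, 0.4, -0.6]
opening: 0.0417
```

Emit:
{"op": "play_rows", "data": {"series": [[[1, 0, 0, 0.005, 0], [1, 0, 0, 0.015, 0], [1, 0, 0, 0.03, 0], [1, 0, 0, 0.05, 0]]]}}

```text
t: 6.75
tool_pos: [0.4684, 0.3846, 0.076]
orientation: [2.798, 1.429, -0.001]
force: [0.7, 0.6, -0.3]
opening: 0.0097
```

```bash
python3 look.py w4 0.012
```

```text
t 6.8 tcp [0.4707 0.3862 0.0808] jaw deg -35.9 q [0.6  0.24 1.6  0.   1.29 1.23] open 0.0055 F [1.7 0.5 3.2]
px [16. 24.] n 1814 zmax 0.039 rect [414.7 574. ] [47.8  3.5] 10.8 enc [414.8 573.6] 23.9 mean [420.  574.7] col [87. 68. 43.]
px [317. 247.] n 6628 zmax 0.031 rect [474.7 391.5] [49.1 55.1] 54.7 enc [471.4 387.5] 32.2 mean [474.7 391.6] col [124.   73.   48.5]
```

View pics/w4.png

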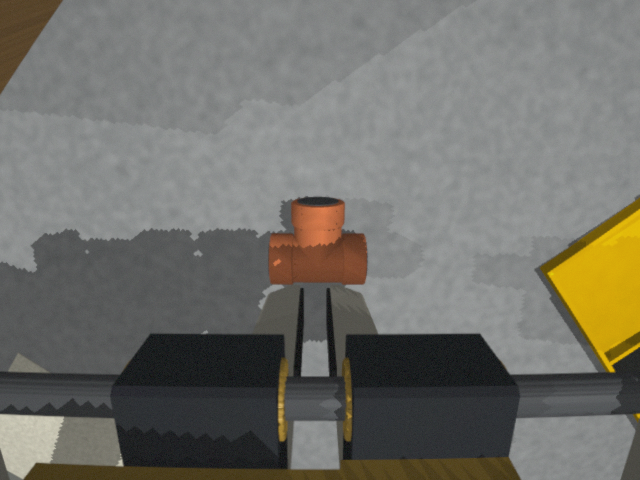

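The tee hasn't moved and the jaws closed in free air, so the fingers are higher than, or offset from, what the state says. I'll measure the fingertips with the side and scene cameras' depth.

Run:
```python
from h import *
import pickle
s=sensors.read_state();p=np.array(s['tool_pos'],float);print(p)
for n in ['side','scene']:
    c=read_camera(n);pickle.dump(c,open(n+'2.pkl','wb'));W=cloud(c)
    q=cv2.projectPoints(np.array([p,p-[0,0,.014]]),np.array(c['rvec'],float),np.array(c['tvec'],float),np.array(c['intrinsics'],float),np.array(c['D'],float))[0].reshape(-1,2)
    print(n,q.round(1))
    im=c['color'].copy()
    for a in q: cv2.circle(im,tuple(int(round(v)) for v in a),1,(0,255,0),-1)
    u,v=q[0].astype(int)
    save(n+'2.png',cv2.resize(im[max(0,v-70):v+50,max(0,u-80):u+80],None,fx=4,fy=4,interpolation=cv2.INTER_NEAREST))
    m=np.isfinite(W[...,0])&(np.hypot(W[...,0]-p[0],W[...,1]-p[1])<.06)&(W[...,2]>.036)
    X=W[m];print(len(X),'lowest z',np.sort(X[:,2])[:20].round(3), 'xy',X[X[:,2]<X[:,2].min()+.02][:,:2].mean(0).round(3))
```

```text
[0.47073508 0.3862128  0.08084015]
side [[309.7 335. ]
 [309.6 341.3]]
12338 lowest z [0.088 0.088 0.089 0.089 0.089 0.089 0.09  0.09  0.09  0.091 0.091 0.091
 0.091 0.092 0.092 0.092 0.093 0.093 0.093 0.093] xy [0.473 0.393]
scene [[457.5 138.9]
 [456.5 144.3]]
4272 lowest z [0.085 0.085 0.086 0.088 0.088 0.088 0.088 0.088 0.088 0.088 0.089 0.09
 0.091 0.092 0.093 0.093 0.094 0.094 0.094 0.095] xy [0.477 0.377]
```

View pics/side2.png

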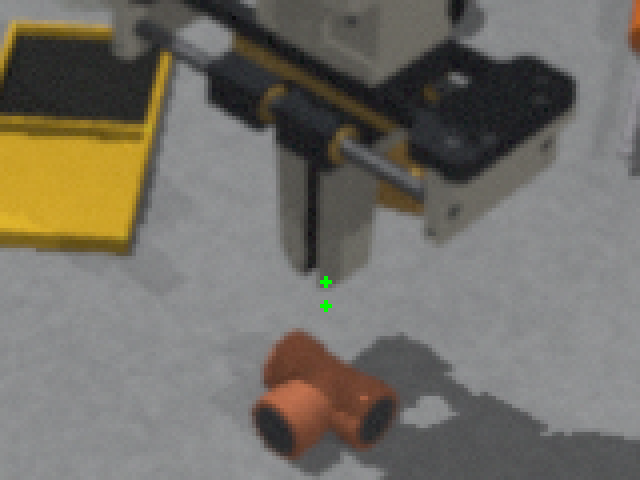

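View pics/scene2.png

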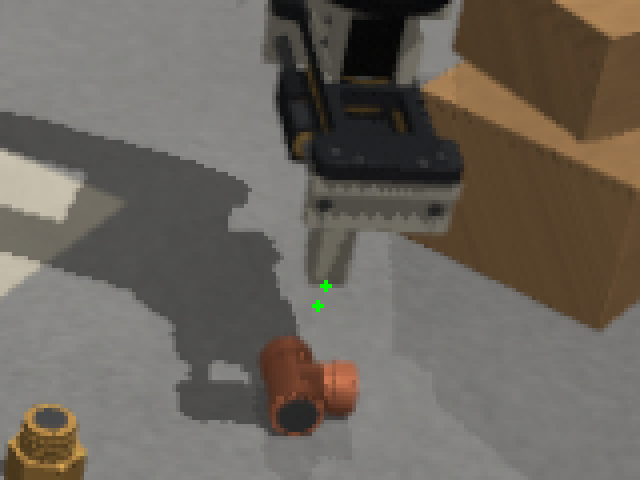

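Both cameras put the fingertips about 20 mm higher than the state implies, so tip z ≈ reported z + 6 mm. I'll descend accordingly.

Emit:
{"op": "play_rows", "data": {"series": [[[-1, 0, 0, 0, 0], [-1, 0, 0, 0, 0], [-1, 0, 0, 0, 0], [-1, 0, 0, 0, 0], [-1, 0, 0, 0, 0], [-1, 0, 0, 0, 0], [-1, 0, 0, 0, 0], [-1, 0, 0, 0, 0]]]}}

```text
t: 7.7
tool_pos: [0.4687, 0.3847, 0.075]
orientation: [-2.798, -1.429, 0.0]
force: [-0.3, 0.3, -0.0]
opening: 0.0602
```

Emit:
{"op": "play_rows", "data": {"series": [[[-1, 0, 0, -0.02, 0], [-1, 0, 0, -0.045, 0], [-1, 0, 0, -0.06, 0], [-1, 0, 0, -0.069, 0], [-1, 0, 0, -0.069, 0], [1, 0, 0, -0.069, 0], [1, 0, 0, -0.069, 0], [1, 0, 0, -0.069, 0]]]}}

```text
t: 8.5
tool_pos: [0.4695, 0.3853, 0.0073]
orientation: [-2.797, -1.429, -0.003]
force: [0.1, 0.3, 0.2]
opening: 0.0738
```

Emit:
{"op": "play_rows", "data": {"series": [[[1, 0, 0, 0, 0], [1, 0, 0, 0, 0], [1, 0, 0, 0, 0], [1, 0, 0, 0, 0], [1, 0, 0, 0, 0]]]}}

```text
t: 9.0
tool_pos: [0.469, 0.3849, 0.0064]
orientation: [-2.798, -1.429, -0.001]
force: [0.1, -0.8, 3.7]
opening: 0.054
```

Emit:
{"op": "play_rows", "data": {"series": [[[1, 0, 0, 0, 0], [1, 0, 0, 0.005, 0], [1, 0, 0, 0.015, 0], [1, 0, 0, 0.03, 0], [1, 0, 0, 0.05, 0], [1, 0, 0, 0.08, 0], [1, 0, 0, 0.08, 0]]]}}

```text
t: 9.7
tool_pos: [0.4718, 0.387, 0.0925]
orientation: [-2.796, -1.429, -0.014]
force: [0.9, 0.1, -2.0]
opening: 0.0538
```

```bash
cat > sv.py <<'E'
from h import *
import sys,pickle
n=sys.argv[1];cam=sys.argv[2]
s=sensors.read_state();p=np.array(s['tool_pos'],float);print(s['t'],p.round(4),round(s['opening'],4),np.round(s['force'],1))
c=read_camera(cam);pickle.dump(c,open(n+'.pkl','wb'))
q=cv2.projectPoints(p[None],np.array(c['rvec'],float),np.array(c['tvec'],float),np.array(c['intrinsics'],float),np.array(c['D'],float))[0].reshape(2)
u,v=q.astype(int)
save(n+'.png',cv2.resize(c['color'][max(0,v-70):v+60,max(0,u-80):u+80],None,fx=4,fy=4))
E
python3 sv.py s3 side
```

```text
9.7 [0.4718 0.387  0.0925] 0.0538 [ 0.9  0.1 -2. ]
```

View pics/s3.png

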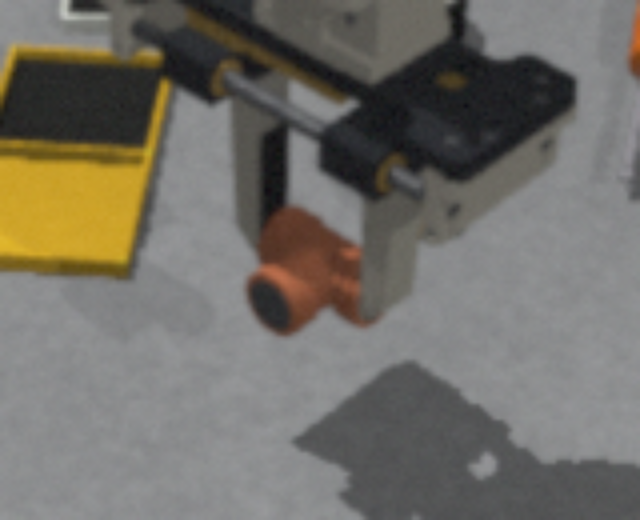

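The tee is held level. Carrying it to the yellow bare well.

Emit:
{"op": "play_rows", "data": {"series": [[[1, 0.02, -0.019, 0, 0.09], [1, 0.045, -0.042, 0, 0.18], [1, 0.07, -0.065, 0, 0.28], [1, 0.095, -0.088, 0, 0.38], [1, 0.12, -0.111, 0, 0.48], [1, 0.14, -0.13, 0, 0.58], [1, 0.153, -0.141, 0, 0.67], [1, 0.153, -0.141, 0, 0.67]]]}}

```text
t: 10.55
tool_pos: [0.6226, 0.2415, 0.0849]
orientation: [-2.173, -2.269, 0.002]
force: [-0.5, 1.0, -1.5]
opening: 0.0535
```

```bash
python3 look.py w5 0.03;python3 tray.py w5
```

```text
t 10.6 tcp [0.6216 0.2428 0.0849] jaw deg 2.3 q [0.3  0.4  1.41 0.   1.34 0.25] open 0.0534 F [ 0.3  0.4 -0.6]
px [617. 206.] n 8909 zmax 0.06 rect [781.3 298.8] [ 39.9 159.5] 14.2 enc [792.  301.6] 80.3 mean [781.9 282.1] col [100.  17.  14.]
px [ 17. 276.] n 1756 zmax 0.044 rect [453.7 225.9] [21.5 29.7] 3.5 enc [449.6 225.7] 15.0 mean [455.4 227.5] col [91. 72. 37.]
[587. 150.] 2790 [780.9 301.6] [159.9   3.5] 89.99 [100.  17.  14.]
[312. 202.] 3282 [621.2 255.3] [88.6 77.7] 2.16 [147. 117.  10.]
[ 54. 252.] 733 [457.5 227.4] [19.9 42.1] 14.7 [83. 64. 29.]
[285. 449.] 1582 [608.6  79.3] [88.4 26.1] 8.67 [162. 166. 156.]
```

View pics/w5.png

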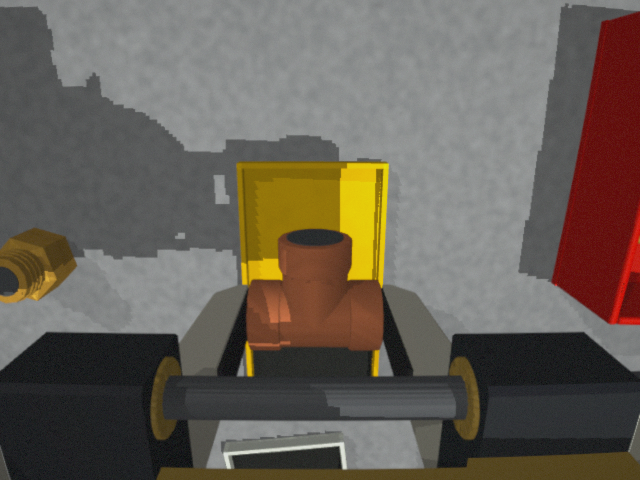

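Emit:
{"op": "play_rows", "data": {"series": [[[1, 0, 0, -0.025, 0], [1, 0, 0, -0.05, 0], [1, 0, 0, -0.065, 0], [1, 0, 0, -0.072, 0], [1, 0, 0, -0.075, 0], [1, 0, 0, -0.077, 0], [1, 0, 0, -0.077, 0]]]}}

```text
t: 11.3
tool_pos: [0.6223, 0.2441, 0.01]
orientation: [2.172, 2.269, 0.002]
force: [0.1, 1.0, -1.8]
opening: 0.0536
```

```bash
python3 sv.py s4 side; python3 -c "
from h import *
print(sensors.read_state()['force'])"
```

```text
11.3 [0.6223 0.2441 0.01  ] 0.0536 [ 0.1  1.  -1.8]
[-0.42291704 -0.61636951 -0.95331017]
```

View pics/s4.png

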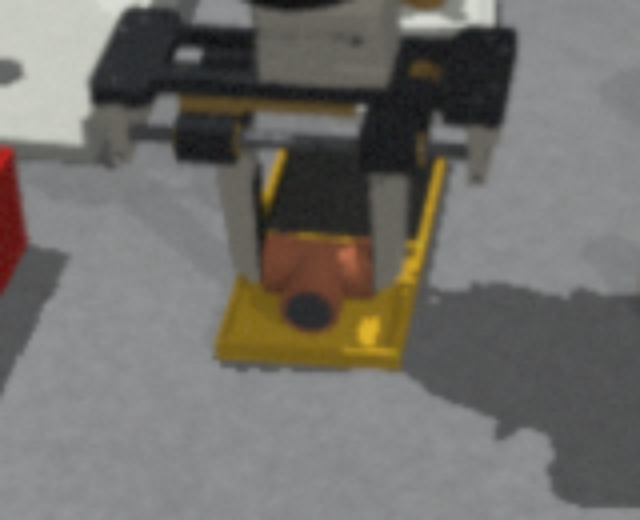

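Emit:
{"op": "play_rows", "data": {"series": [[[1, 0, 0, -0.001, 0], [1, 0, 0, -0.001, 0], [1, 0, 0, -0.001, 0]]]}}

```text
t: 11.65
tool_pos: [0.622, 0.2438, 0.0084]
orientation: [2.172, 2.269, 0.001]
force: [-0.2, -0.5, -0.3]
opening: 0.0536
```

Emit:
{"op": "play_rows", "data": {"series": [[[0.2, 0, 0, 0, 0], [0, 0, 0, 0, 0], [-0.2, 0, 0, 0, 0], [-0.5, 0, 0, 0, 0], [-0.5, 0, 0, 0.01, 0], [-0.5, 0, 0, 0.04, 0], [-1, 0, 0, 0.08, 0], [-1, -0.04, -0.01, 0.12, 0]]]}}

```text
t: 12.45
tool_pos: [0.5891, 0.2353, 0.1248]
orientation: [2.172, 2.268, 0.003]
force: [0.2, 0.4, 1.3]
opening: 0.0811
```

```bash
python3 look.py w6 0.02
```

```text
t 12.5 tcp [0.5862 0.2354 0.1318] jaw deg 2.5 q [0.3  0.26 1.49 0.   1.39 0.26] open 0.0851 F [6.  2.9 2.7]
px [619. 177.] n 7804 zmax 0.059 rect [781.2 301.4] [  6.5 159.8] 1.2 enc [782.4 301.4] 79.9 mean [780.9 286.2] col [95. 16. 14.]
px [365. 218.] n 4630 zmax 0.033 rect [622.5 252.4] [54.8 49.2] 0.1 enc [622.8 246.7] 32.1 mean [621.9 251.2] col [175. 100.  63.]
px [104. 243.] n 2741 zmax 0.044 rect [451.  227.9] [34.3 36.5] 46.8 enc [448.7 225.8] 20.6 mean [452.9 228.6] col [104.  81.  38.]
```

View pics/w6.png

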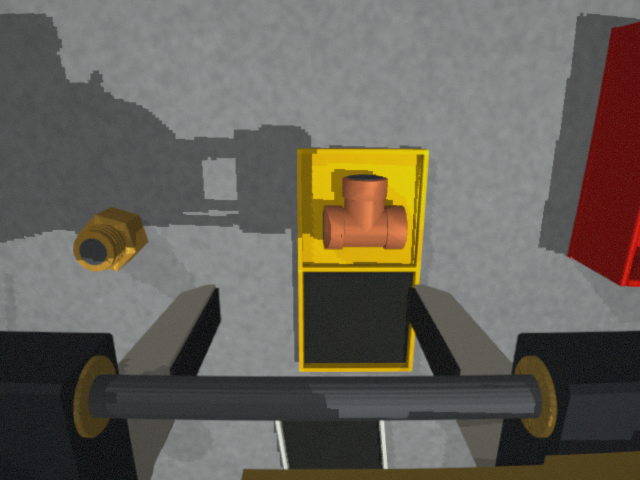

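The tee sits in the yellow bare well (365,218), clear of the walls. Next is the union: finding the hexagon's flat direction.

Run:
```python
from h import *
import pickle
from scipy.optimize import minimize
for n in ['w3','w6']:
    c=pickle.load(open(n+'.pkl','rb'));W=cloud(c)
    m=(np.hypot(W[...,0]-.4485,W[...,1]-.2253)<.03)&(W[...,2]>.021)&(W[...,2]<.027)
    X=W[m][:,:2]*1000
    m2=(np.hypot(W[...,0]-.4485,W[...,1]-.2253)<.03)&(W[...,2]>.039)
    T=W[m2][:,:2]*1000
    h=cv2.convexHull(X.astype(np.float32)).reshape(-1,2)
    best=[]
    for a in np.radians(np.arange(0,60,1)):
        d=np.stack([[np.cos(a+k*np.pi/3),np.sin(a+k*np.pi/3)] for k in range(6)])
        # centre fit : support distances
        f=lambda p:np.sum((np.sort((X-p)@d.T,axis=0)[-3]-18)**2)
        r=minimize(f,X.mean(0),method='Nelder-Mead');best.append((r.fun,np.degrees(a),r.x))
    best.sort(key=lambda b:b[0]);print(n,len(X),[(round(b[0],1),round(b[1]),b[2].round(1)) for b in best[:4]],'spigot',cv2.minEnclosingCircle(T.astype(np.float32)))
```

```text
w3 532 [(np.float64(0.2), 17, array([448.6, 225.7])), (np.float64(0.3), 16, array([448.6, 225.8])), (np.float64(0.3), 18, array([448.7, 225.7])), (np.float64(0.5), 15, array([448.6, 225.8]))] spigot ((448.2518615722656, 225.31210327148438), 14.497329711914062)
w6 826 [(np.float64(0.1), 16, array([448.8, 225.6])), (np.float64(0.2), 17, array([448.9, 225.6])), (np.float64(0.2), 15, array([448.8, 225.6])), (np.float64(0.3), 14, array([448.8, 225.7]))] spigot ((448.75054931640625, 225.59597778320312), 14.839940071105957)
```

Emit:
{"op": "play_rows", "data": {"series": [[[-1, -0.03, -0.002, 0, 0.14], [-1, -0.06, -0.004, 0, 0.28], [-1, -0.09, -0.006, 0, 0.42], [-1, -0.12, -0.008, 0, 0.57], [-1, -0.1333, -0.0082, 0, 0.72], [-1, -0.1333, -0.0082, 0, 0.86], [-1, -0.1333, -0.0082, 0, 1.0], [-1, -0.1333, -0.0082, 0, 1.15]]]}}

```text
t: 13.3
tool_pos: [0.4537, 0.227, 0.1239]
orientation: [0.579, 3.087, 0.001]
force: [-0.8, -0.2, -0.0]
opening: 0.0927
```

Emit:
{"op": "play_rows", "data": {"series": [[[-1, 0, 0, -0.02, 0.14], [-1, 0, 0, -0.06, 0.14], [-1, 0, 0, -0.09, 0.14], [-1, 0, 0, -0.11, 0.14], [-1, 0, 0, -0.12, 0.14], [-1, 0, 0, -0.123, 0.14], [-1, 0, 0, -0.123, 0.14], [1, 0, 0, -0.123, 0.14]]]}}

```text
t: 14.1
tool_pos: [0.4548, 0.2273, 0.0014]
orientation: [0.371, 3.118, 0.002]
force: [-0.2, 0.4, 0.4]
opening: 0.0884
```

Emit:
{"op": "play_rows", "data": {"series": [[[1, 0, 0, 0, 0], [1, 0, 0, 0, 0], [1, 0, 0, 0, 0], [1, 0, 0, 0, 0], [1, 0, 0, 0, 0], [1, 0, 0, 0, 0], [1, 0, 0, 0, 0], [1, 0, 0, 0, 0]]]}}

```text
t: 14.9
tool_pos: [0.4535, 0.2267, -0.0002]
orientation: [-0.371, -3.119, 0.0]
force: [-0.4, -0.8, 0.5]
opening: 0.0358
```

Run:
```python
from h import *
import pickle
s=sensors.read_state();R=cv2.Rodrigues(np.array(s['orientation'],float))[0]
print(s['tool_pos'],np.degrees(np.arctan2(R[1,1],R[0,1])),s['opening'],s['force'],np.round(s['q'],2))
W=cloud(pickle.load(open('scene0.pkl','rb')))
m=(W[...,0]>.6)&(W[...,1]<-.2)&(W[...,2]>.03)&(W[...,2]<.4);X=W[m];print(X.min(0),X.max(0),np.percentile(X[:,2],[50,90,99]))
```

```text
[ 4.53526189e-01  2.26710484e-01 -2.13374804e-04] 76.4313455011776 0.03576306460546051 [-0.35786922 -0.81703462  0.51834623] [ 0.36  0.1   1.93 -0.    1.11 -0.97]
[ 0.60001792 -0.58465816  0.03000587] [ 0.91340341 -0.20002775  0.14466685] [0.10947313 0.11222602 0.14209471]
```

Gripped on the flats, but 5 mm low and 5 mm off centre. I'll regrip at a better height and centre.

Emit:
{"op": "play_rows", "data": {"series": [[[-0.2, 0, 0, 0, 0], [-0.2, 0, 0, 0, 0], [-0.2, -0.005, -0.001, 0.006, 0], [-0.2, -0.005, -0.001, 0.006, 0], [1, -0.005, -0.001, 0.006, 0], [1, -0.005, -0.001, 0.006, 0], [1, -0.005, -0.001, 0.006, 0], [1, -0.005, -0.001, 0.006, 0]]]}}

```text
t: 15.7
tool_pos: [0.4487, 0.226, 0.0059]
orientation: [0.371, 3.12, 0.0]
force: [-0.6, 0.8, 1.3]
opening: 0.0355
```

Emit:
{"op": "play_rows", "data": {"series": [[[1, 0, 0, 0, 0], [1, 0, 0, 0, 0], [1, 0, 0, 0.005, 0], [1, 0, 0, 0.015, 0], [1, 0, 0, 0.03, 0], [1, 0, 0, 0.06, 0], [1, 0, 0, 0.1, 0], [1, 0, 0, 0.12, 0]]]}}

```text
t: 16.5
tool_pos: [0.4501, 0.2264, 0.1302]
orientation: [0.371, 3.116, 0.003]
force: [0.7, 1.2, -0.1]
opening: 0.0357
```

```bash
python3 sv.py s5 side
```

```text
16.5 [0.4501 0.2264 0.1302] 0.0357 [ 0.7  1.2 -0.1]
```

View pics/s5.png

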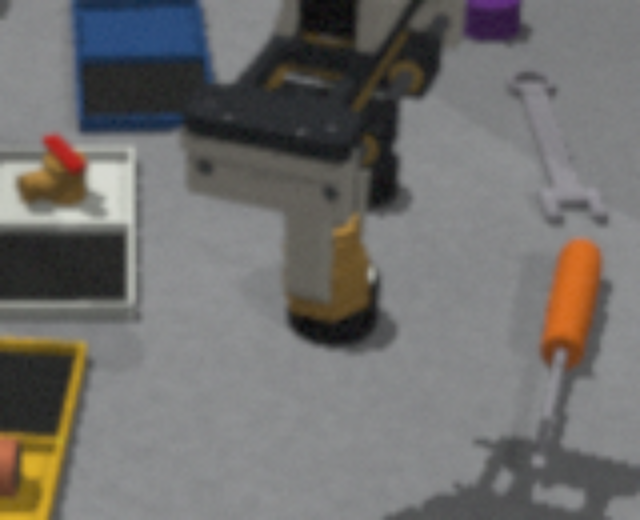

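Emit:
{"op": "play_rows", "data": {"series": [[[1, 0.01, -0.04, 0, 0], [1, 0.025, -0.085, 0, 0], [1, 0.04, -0.13, 0, 0], [1, 0.055, -0.175, 0, 0], [1, 0.07, -0.22, 0, 0], [1, 0.085, -0.265, 0, 0], [1, 0.1, -0.31, 0, 0], [1, 0.11, -0.35, 0, 0]]]}}

```text
t: 17.35
tool_pos: [0.5588, -0.1265, 0.1256]
orientation: [-0.372, -3.119, 0.0]
force: [0.5, 0.8, -1.7]
opening: 0.0356
```

Emit:
{"op": "play_rows", "data": {"series": [[[1, 0.015, -0.04, 0, 0], [1, 0.03, -0.08, 0, 0], [1, 0.045, -0.11, 0, 0], [1, 0.052, -0.12, 0, 0], [1, 0.052, -0.12, 0, 0]]]}}

```text
t: 17.85
tool_pos: [0.6105, -0.246, 0.1251]
orientation: [-0.374, -3.119, 0.0]
force: [-0.5, 0.5, -1.5]
opening: 0.0354
```

```bash
python3 look.py w7 0.02;python3 tray.py w7
```

```text
t 17.9 tcp [ 0.6101 -0.2446  0.1251] jaw deg 76.4 q [-0.46  0.34  1.41  0.    1.4  -1.79] open 0.0354 F [ 0.3  1.  -1.4]
px [31. 27.] n 3734 zmax 0.032 rect [ 439.1 -380.8] [32.1 52.6] 16.0 enc [ 447.  -378.5] 26.8 mean [ 444.3 -377.8] col [ 33.  98. 191.]
px [291.   4.] n 422 zmax 0.027 rect [ 471.7 -224.3] [30.2  6.5] 76.1 enc [ 468.6 -223.5] 15.1 mean [ 471.8 -224.2] col [124.  124.  115.5]
px [ 97. 190.] n 3407 zmax 0.028 rect [ 548.1 -377.2] [43.5 42.8] 50.8 enc [ 548.1 -377.2] 22.1 mean [ 547.7 -375.6] col [ 10. 195. 190.]
px [622. 185.] n 1624 zmax 0.035 rect [627.4 -34. ] [36.8 34.1] 66.7 enc [631.4 -34.3] 21.3 mean [625.  -40.4] col [214.   68.5  31. ]
px [618. 367.] n 425 zmax 0.031 rect [768.6 -46.6] [46.1  5.9] 84.0 enc [768.8 -46.7] 23.1 mean [769.1 -43.2] col [134. 137. 129.]
px [290. 439.] n 3044 zmax 0.059 rect [ 765.6 -285.9] [87.7 42.3] 47.1 enc [ 780.5 -299.7] 43.9 mean [ 753.6 -297.9] col [26. 27. 27.]
px [ 40. 471.] n 503 zmax 0.045 rect [ 750.8 -506.2] [ 3.1 40.2] 0.9 enc [ 751.4 -506.2] 20.1 mean [ 750.8 -509.3] col [23. 23. 24.]
[62. 39.] 789 [ 451.7 -374.7] [16.2 54.4] 33.06 [ 20.  55. 104.]
[384. 188.] 6144 [ 604.5 -203.8] [ 89. 171.] 11.9 [ 47.  96. 156.]
[579. 186.] 2708 [627.7 -41.3] [89.9 75.9] 7.93 [236. 238. 231.]
[127. 179.] 508 [ 546.8 -364.5] [43.2 17.8] 5.61 [10. 96. 94.]
[607. 356.] 597 [768.8 -41.6] [ 3.3 56.9] 1.21 [136. 140. 131.]
[605. 447.] 2551 [861.4 -45.9] [46.  72.9] 75.62 [238. 240. 234.]
```

View pics/w7.png

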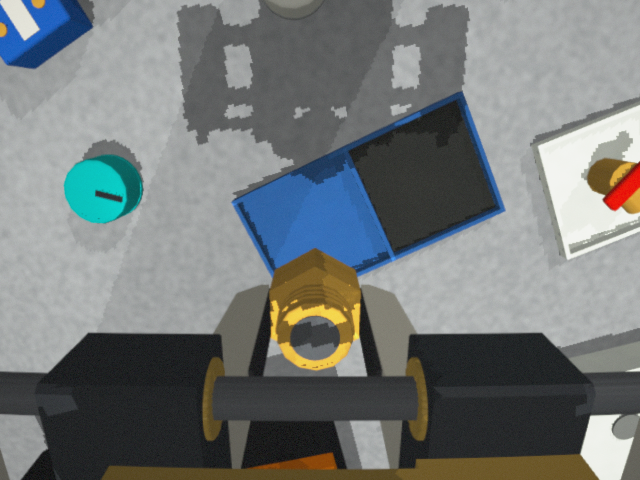

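Emit:
{"op": "play_rows", "data": {"series": [[[1, 0.002, 0, -0.035, 0], [1, 0.002, 0, -0.07, 0], [1, 0.002, 0, -0.095, 0], [1, 0.002, 0, -0.108, 0], [1, 0.002, 0, -0.113, 0], [1, 0.002, 0, -0.116, 0], [1, 0.002, 0, -0.117, 0], [1, 0.002, 0, -0.117, 0]]]}}

```text
t: 18.7
tool_pos: [0.6136, -0.2445, 0.0104]
orientation: [0.371, 3.117, -0.001]
force: [-1.1, -0.4, -1.1]
opening: 0.0357
```

```bash
python3 sv.py s6 scene
```

```text
18.7 [ 0.6136 -0.2445  0.0104] 0.0357 [-1.1 -0.4 -1.1]
```

View pics/s6.png

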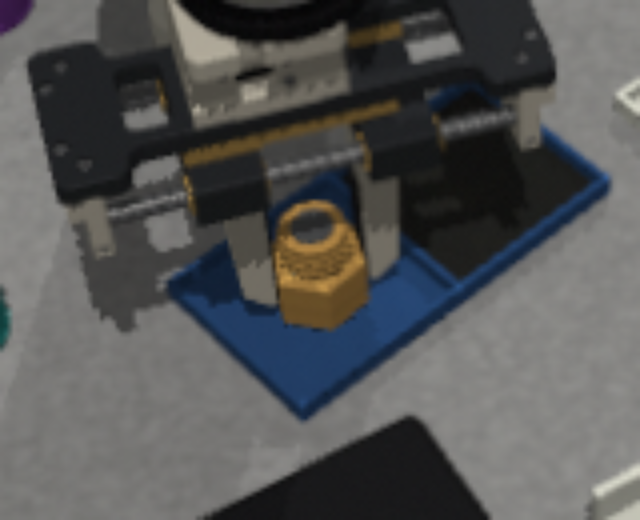

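Emit:
{"op": "play_rows", "data": {"series": [[[1, 0, 0, -0.002, 0], [1, 0, 0, -0.002, 0], [1, 0, 0, -0.002, 0]]]}}

```text
t: 19.05
tool_pos: [0.6135, -0.2446, 0.0079]
orientation: [0.371, 3.118, -0.001]
force: [1.5, -0.1, 3.1]
opening: 0.0355
```

Emit:
{"op": "play_rows", "data": {"series": [[[0.2, 0, 0, 0, 0], [0.1, 0, 0, 0, 0], [-0.1, 0, 0, 0, 0], [-0.1, 0, 0, 0, 0], [-0.1, 0, 0, 0.015, 0], [-0.1, 0, 0, 0.06, 0], [-1, 0, 0, 0.11, 0], [-1, -0.03, 0.04, 0.14, 0]]]}}

```text
t: 19.85
tool_pos: [0.5905, -0.2136, 0.1495]
orientation: [0.374, 3.11, -0.006]
force: [1.7, 0.7, 1.2]
opening: 0.0626
```

Emit:
{"op": "play_rows", "data": {"series": [[[-1, -0.02, 0.045, 0, 0], [-1, -0.04, 0.09, 0, 0], [-1, -0.06, 0.135, 0, 0], [-1, -0.08, 0.18, 0, 0], [-1, -0.1, 0.225, 0, 0], [-1, -0.115, 0.26, 0, 0], [-1, -0.125, 0.272, 0, 0], [-1, -0.125, 0.272, 0, 0]]]}}

```text
t: 20.65
tool_pos: [0.4614, 0.0634, 0.1436]
orientation: [0.366, 3.119, 0.0]
force: [0.1, -0.6, -0.4]
opening: 0.0927
```

```bash
python3 look.py w8 0.02
```

```text
t 20.7 tcp [0.4621 0.0622 0.1435] jaw deg 76.5 q [ 0.02 -0.2   1.94 -0.    1.4  -1.31] open 0.0928 F [-0.1 -0.5  0.9]
px [245.  30.] n 5293 zmax 0.027 rect [325.2  52.3] [99.7 23.5] 83.3 enc [324.8  52.3] 49.9 mean [325.7  52.2] col [122.  61.  10.]
px [320. 217.] n 4052 zmax 0.035 rect [455.   70.6] [49.2 49.4] 36.6 enc [455.2  70.6] 25.1 mean [453.6  71. ] col [212. 215. 216.]
px [136. 249.] n 2700 zmax 0.028 rect [448.6 -65.9] [43.  43.1] 45.4 enc [448.7 -66.1] 22.2 mean [447.8 -64.4] col [37. 37. 38.]
px [246. 438.] n 1210 zmax 0.035 rect [624.9 -29.4] [42.1 39.4] 67.8 enc [627.4 -31.5] 23.1 mean [623.4 -32.1] col [165.  49.  27.]
```

View pics/w8.png

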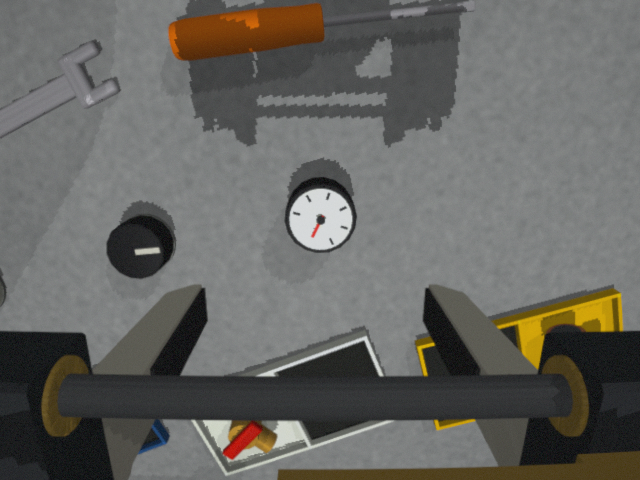

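Emit:
{"op": "play_rows", "data": {"series": [[[-1, -0.0065, 0.008, -0.03, 0], [-1, -0.0065, 0.008, -0.07, 0], [-1, -0.0065, 0.008, -0.1, 0], [-1, -0.0065, 0.008, -0.125, 0], [-1, -0.0065, 0.008, -0.1375, 0], [-1, -0.0065, 0.008, -0.1375, 0], [1, -0.0065, 0.008, -0.1375, 0], [1, -0.0065, 0.008, -0.1375, 0]]]}}

```text
t: 21.5
tool_pos: [0.457, 0.0699, 0.0068]
orientation: [0.371, 3.117, 0.001]
force: [0.6, 0.0, 0.4]
opening: 0.0815
```

Emit:
{"op": "play_rows", "data": {"series": [[[1, 0, 0, 0, 0], [1, 0, 0, 0, 0], [1, 0, 0, 0, 0], [1, 0, 0, 0, 0], [1, 0, 0, 0, 0], [1, 0, 0, 0, 0], [1, 0, 0, 0, 0]]]}}

```text
t: 22.2
tool_pos: [0.4555, 0.0702, 0.0053]
orientation: [0.371, 3.119, 0.0]
force: [-1.8, 0.6, 4.9]
opening: 0.0494
```

Emit:
{"op": "play_rows", "data": {"series": [[[1, 0, 0, 0.005, 0], [1, 0, 0, 0.015, 0], [1, 0, 0, 0.04, 0], [1, 0, 0, 0.08, 0], [1, 0.01, -0.01, 0.11, 0], [1, 0.03, -0.045, 0.12, 0], [1, 0.055, -0.085, 0.12, 0], [1, 0.08, -0.125, 0.12, 0]]]}}

```text
t: 23.0
tool_pos: [0.5367, -0.0561, 0.1269]
orientation: [0.369, 3.117, -0.0]
force: [0.9, 0.2, -0.7]
opening: 0.0494
```

Emit:
{"op": "play_rows", "data": {"series": [[[1, 0.02, -0.04, 0, 0], [1, 0.04, -0.08, 0, 0], [1, 0.055, -0.1, 0, 0], [1, 0.061, -0.107, 0, 0], [1, 0.061, -0.107, 0, 0], [1, 0.061, -0.107, 0, 0]]]}}

```text
t: 23.6
tool_pos: [0.5958, -0.1607, 0.125]
orientation: [-0.37, -3.119, -0.001]
force: [0.0, -0.0, -1.4]
opening: 0.0493
```

```bash
python3 look.py w9 0.02;python3 tray.py w9
```

```text
t 23.65 tcp [ 0.5958 -0.1604  0.125 ] jaw deg 76.5 q [-0.35  0.23  1.54  0.    1.38 -1.68] open 0.0492 F [-0.2  0.1 -1.1]
px [161.  35.] n 4293 zmax 0.028 rect [ 454.5 -219.5] [42.6 41.6] 68.6 enc [ 454.1 -219.2] 22.0 mean [ 454.5 -218.6] col [189. 189. 176.]
px [507. 234.] n 2141 zmax 0.035 rect [629.3 -34.8] [42.4 39.9] 5.4 enc [628.  -31.6] 23.3 mean [624.5 -34.4] col [203.  52.  28.]
px [ 11. 242.] n 1200 zmax 0.028 rect [ 553.1 -364.8] [17.8 42.2] 68.7 enc [ 550.  -372.8] 21.1 mean [ 552.  -364.2] col [ 10. 153. 149.]
px [200. 284.] n 2356 zmax 0.046 rect [ 610.4 -240.5] [31.2 35.1] 16.5 enc [ 610.9 -242.2] 19.5 mean [ 608.5 -239.4] col [128. 100.  61.]
px [355. 443.] n 1381 zmax 0.031 rect [ 770.6 -167.8] [ 6.9 81.9] 0.2 enc [ 771.3 -167.8] 41.0 mean [ 769.5 -167.7] col [120. 123. 116.]
px [225. 459.] n 402 zmax 0.044 rect [ 762.4 -268.9] [27.1  6. ] 15.6 enc [ 763. -271.] 13.6 mean [ 756.8 -270.1] col [21. 21. 21.]
[526. 211.] 5721 [620.9   2.5] [ 89.3 162.9] 8.83 [219. 222. 214.]
[252. 226.] 4569 [ 604.2 -204. ] [ 88.5 170.5] 11.74 [ 41.  84. 136.]
[ 26. 227.] 597 [ 547.1 -364.3] [42.5 17.6] 4.32 [10. 80. 78.]
[628. 435.] 647 [839.4  59.4] [12.3 50. ] 76.19 [221. 224. 215.]
[349. 429.] 820 [ 768.8 -168. ] [81.3  3.6] 89.71 [119. 122. 115.]
[370. 458.] 2221 [ 804.4 -166.8] [84.1 31.3] 88.96 [230. 233. 225.]
```

View pics/w9.png

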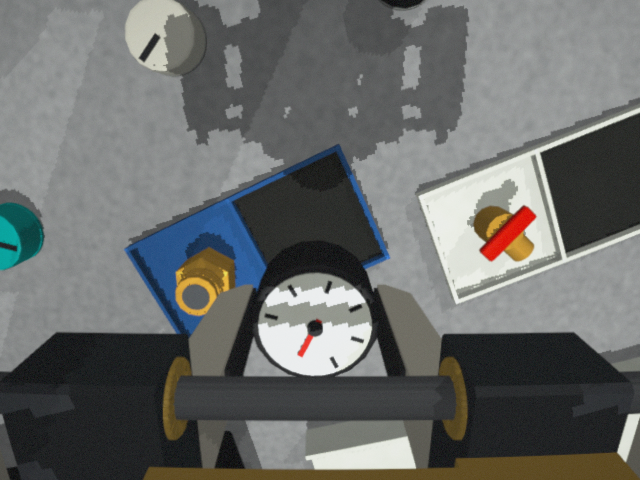

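Emit:
{"op": "play_rows", "data": {"series": [[[1, 0, 0, -0.035, 0], [1, 0, 0, -0.07, 0], [1, 0, 0, -0.095, 0], [1, 0, 0, -0.107, 0], [1, 0, 0, -0.111, 0], [1, 0, 0, -0.114, 0], [1, 0, 0, -0.1155, 0], [1, 0, 0, -0.1155, 0]]]}}

```text
t: 24.45
tool_pos: [0.5973, -0.1621, 0.0109]
orientation: [0.371, 3.118, -0.001]
force: [-0.8, 0.3, -0.6]
opening: 0.0493
```

Emit:
{"op": "play_rows", "data": {"series": [[[1, 0, 0, 0, 0], [1, 0, 0, 0, 0], [1, 0, 0, 0, 0]]]}}

```text
t: 24.75
tool_pos: [0.5966, -0.162, 0.01]
orientation: [0.371, 3.119, -0.0]
force: [-0.9, -0.1, -1.8]
opening: 0.0493
```

```bash
python3 sv.py s7 scene
```

```text
24.75 [ 0.5966 -0.162   0.01  ] 0.0493 [-0.9 -0.1 -1.8]
```

View pics/s7.png

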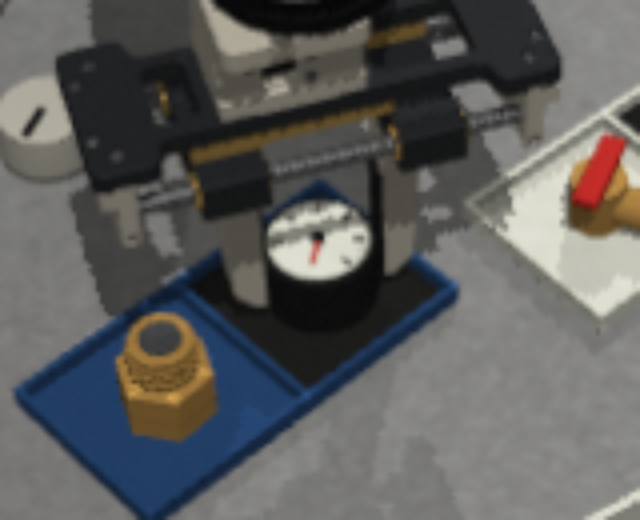

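Emit:
{"op": "play_rows", "data": {"series": [[[1, 0, 0, -0.001, 0], [1, 0, 0, -0.001, 0], [0.05, 0, 0, -0.001, 0], [-0.05, 0, 0, -0.001, 0], [-0.3, 0, 0, -0.001, 0], [-0.4, 0, 0, -0.001, 0], [-0.4, 0, 0, 0.01, 0], [-0.4, 0, 0, 0.05, 0]]]}}

```text
t: 25.6
tool_pos: [0.5925, -0.1605, 0.0554]
orientation: [-0.37, -3.111, -0.003]
force: [-0.2, 0.9, -0.2]
opening: 0.0649
```

Emit:
{"op": "play_rows", "data": {"series": [[[-1, -0.02, 0, 0.03, 0], [-1, -0.05, -0.015, 0.07, 0], [-1, -0.09, -0.035, 0.07, 0], [-1, -0.13, -0.055, 0.07, 0], [-1, -0.142, -0.058, 0.07, 0], [-1, -0.142, -0.058, 0.07, 0], [-1, -0.142, -0.058, 0.07, 0]]]}}

```text
t: 26.3
tool_pos: [0.4551, -0.2198, 0.1303]
orientation: [0.372, 3.118, -0.0]
force: [-1.0, -0.1, 0.2]
opening: 0.0926
```

```bash
python3 look.py w10 0.02
```

```text
t 26.35 tcp [ 0.4554 -0.2196  0.13  ] jaw deg 76.4 q [-0.55 -0.07  1.85  0.    1.37 -1.89] open 0.0926 F [ 0.6 -0.6 -0.1]
px [171. 147.] n 3557 zmax 0.028 rect [ 378.9 -295.1] [42.4 42.6] 49.1 enc [ 378.7 -295.6] 22.0 mean [ 378.6 -294.4] col [114.  58. 145.]
px [533. 170.] n 3377 zmax 0.028 rect [448.7 -67.2] [43.3 42.5] 28.6 enc [448.9 -66.8] 22.2 mean [447.9 -68.1] col [37. 37. 39.]
px [311. 228.] n 3137 zmax 0.028 rect [ 453.1 -219.9] [42.8 42.9] 26.0 enc [ 453.3 -219.7] 22.1 mean [ 452.  -219.6] col [214. 214. 201.]
px [ 82. 259.] n 3835 zmax 0.032 rect [ 436.1 -381.6] [36.6 53.4] 16.1 enc [ 436.1 -381. ] 30.5 mean [ 435.1 -378.4] col [ 32.  87. 168.]
px [426. 367.] n 763 zmax 0.038 rect [ 576.9 -165.4] [11.1 35.2] 6.7 enc [ 580.1 -165.1] 17.7 mean [ 574.6 -162.3] col [24. 25. 25.]
px [332. 436.] n 1383 zmax 0.046 rect [ 613.4 -242.7] [36.  29.6] 77.6 enc [ 616.4 -243.3] 19.6 mean [ 610.4 -242.3] col [124.  99.  58.]
```

View pics/w10.png

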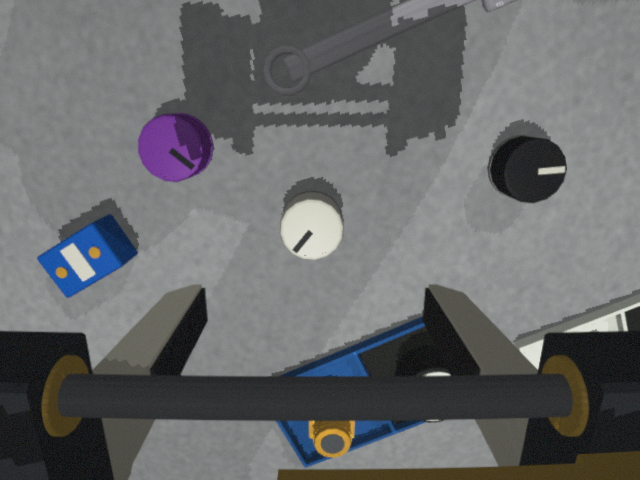

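Emit:
{"op": "play_rows", "data": {"series": [[[-1, -0.002, 0, -0.03, 0], [-1, -0.002, 0, -0.07, 0], [-1, -0.002, 0, -0.1, 0], [-1, -0.002, 0, -0.117, 0], [-1, -0.002, 0, -0.1245, 0], [-1, -0.002, 0, -0.1245, 0], [1, -0.002, 0, -0.1245, 0], [1, -0.002, 0, -0.1245, 0]]]}}

```text
t: 27.15
tool_pos: [0.4537, -0.2204, 0.0066]
orientation: [0.37, 3.117, -0.002]
force: [-0.6, 0.8, 0.1]
opening: 0.0814
```

Emit:
{"op": "play_rows", "data": {"series": [[[1, 0, 0, 0, 0], [1, 0, 0, 0, 0], [1, 0, 0, 0, 0], [1, 0, 0, 0, 0], [1, 0, 0, 0, 0], [1, 0, 0, 0, 0], [1, 0, 0, 0, 0], [1, 0, 0, 0, 0]]]}}

```text
t: 27.95
tool_pos: [0.4524, -0.2199, 0.0052]
orientation: [-0.371, -3.12, 0.0]
force: [-0.9, 0.6, 3.0]
opening: 0.0429
```

Emit:
{"op": "play_rows", "data": {"series": [[[1, 0, 0, 0.005, 0], [1, 0, 0, 0.015, 0], [1, 0, 0, 0.04, 0], [1, 0, 0, 0.08, 0], [1, 0.01, 0.015, 0.11, 0], [1, 0.03, 0.055, 0.12, 0], [1, 0.055, 0.095, 0.12, 0.05], [1, 0.08, 0.135, 0.12, 0.1]]]}}

```text
t: 28.75
tool_pos: [0.5338, -0.0837, 0.1271]
orientation: [0.213, 3.131, -0.001]
force: [-0.3, 0.1, -0.1]
opening: 0.0428
```

Emit:
{"op": "play_rows", "data": {"series": [[[1, 0.025, 0.04, 0, 0.1], [1, 0.05, 0.08, 0, 0.2], [1, 0.07, 0.115, 0, 0.2], [1, 0.08, 0.134, 0, 0.2], [1, 0.08, 0.134, 0, 0.2], [1, 0.08, 0.134, 0, 0.2]]]}}

```text
t: 29.35
tool_pos: [0.6122, 0.0494, 0.1254]
orientation: [0.101, -3.14, 0.001]
force: [-0.3, -0.4, -1.6]
opening: 0.0432
```

```bash
python3 look.py w11 0.02;python3 tray.py w11
```

```text
t 29.4 tcp [0.6121 0.0486 0.1254] jaw deg 93.6 q [-0.    0.22  1.55 -0.    1.37 -1.64] open 0.0432 F [-0.4 -0.6 -1.1]
px [ 18. 193.] n 2571 zmax 0.039 rect [ 595.9 -146.2] [49.6 25.5] 2.0 enc [ 596.3 -158.2] 24.8 mean [ 595.  -143.2] col [39. 39. 41.]
px [189. 247.] n 2064 zmax 0.035 rect [628.9 -34. ] [42.3 39.2] 3.1 enc [627.7 -30.9] 22.9 mean [625.6 -31.7] col [218.   62.5  42.5]
px [594. 264.] n 4270 zmax 0.033 rect [622.  251.4] [55.  50.3] 3.4 enc [622.8 246. ] 32.5 mean [620.7 244.9] col [188. 108.  67.]
px [317. 430.] n 2098 zmax 0.031 rect [770.4  62.1] [124.8   6.9] 89.9 enc [771.2  62.1] 62.4 mean [769.5  62.9] col [121. 125. 117.]
px [616. 456.] n 574 zmax 0.052 rect [781.  311.3] [34.6  3.3] 89.3 enc [780.2 311.3] 17.3 mean [781.1 306.7] col [101.  19.  14.]
[ 54. 183.] 2483 [ 593.7 -154. ] [88.7 71.1] 11.86 [ 39.  79. 127.]
[ 42. 182.] 747 [ 593.1 -144.3] [48.9 23.6] 12.0 [22. 22. 23.]
[240. 222.] 5437 [620.5   6.1] [ 89.  170.8] 8.93 [223. 226. 222.]
[514. 256.] 5690 [623.6 209.4] [ 89.6 172.1] 2.31 [219. 177.  10.]
[ 15. 448.] 1754 [ 826.3 -195.5] [27.1 74. ] 89.99 [197. 203. 190.]
[311. 452.] 5970 [805.4  63.6] [ 39.4 151. ] 2.7 [228. 231. 223.]
```

View pics/w11.png

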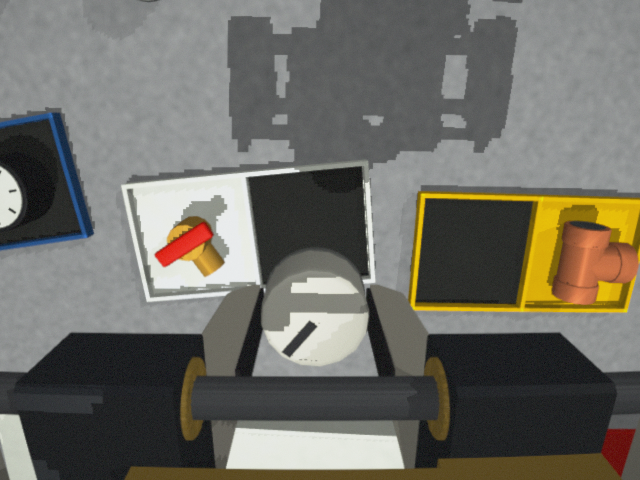

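Emit:
{"op": "play_rows", "data": {"series": [[[1, 0.001, 0, -0.035, 0], [1, 0.001, 0, -0.07, 0], [1, 0.001, 0, -0.095, 0], [1, 0.001, 0, -0.107, 0], [1, 0.001, 0, -0.112, 0], [1, 0.001, 0, -0.115, 0], [1, 0.001, 0, -0.1165, 0], [1, 0.001, 0, -0.1165, 0]]]}}

```text
t: 30.2
tool_pos: [0.6144, 0.0491, 0.0099]
orientation: [-0.099, 3.138, -0.0]
force: [0.2, -0.1, -0.5]
opening: 0.0433
```

Emit:
{"op": "play_rows", "data": {"series": [[[1, 0, 0, 0, 0], [1, 0, 0, 0, 0], [1, 0, 0, 0, 0]]]}}

```text
t: 30.5
tool_pos: [0.6138, 0.0492, 0.0092]
orientation: [-0.099, 3.139, -0.0]
force: [-0.5, 0.6, 1.7]
opening: 0.0432
```

```bash
python3 sv.py s8 side
```

```text
30.5 [0.6138 0.0492 0.0092] 0.0432 [-0.5  0.6  1.7]
```

View pics/s8.png

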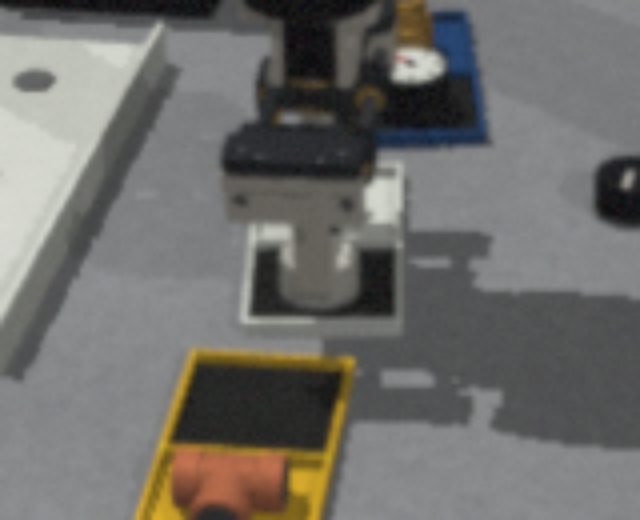

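Emit:
{"op": "play_rows", "data": {"series": [[[0.3, 0, 0, 0, 0], [0, 0, 0, 0, 0], [-0.2, 0, 0, 0, 0], [-0.2, 0, 0, 0, 0], [-0.2, 0, 0, 0.01, 0], [-0.2, 0, 0, 0.05, 0], [-1, 0, 0, 0.1, 0], [-1, -0.02, -0.04, 0.13, -0.1]]]}}

```text
t: 31.35
tool_pos: [0.5977, 0.0147, 0.1419]
orientation: [0.052, 3.134, 0.002]
force: [0.7, -1.0, 1.1]
opening: 0.0673
```

Emit:
{"op": "play_rows", "data": {"series": [[[-1, -0.02, -0.045, 0, -0.14], [-1, -0.04, -0.09, 0, -0.28], [-1, -0.06, -0.135, 0, -0.42], [-1, -0.08, -0.18, 0, -0.56], [-1, -0.1, -0.225, 0, -0.7], [-1, -0.12, -0.27, 0, -0.84], [-1, -0.14, -0.315, 0, -0.98], [-1, -0.15, -0.355, 0, -1.12]]]}}

```text
t: 32.15
tool_pos: [0.4432, -0.3452, 0.1375]
orientation: [1.726, 2.624, -0.001]
force: [1.2, 0.0, 0.4]
opening: 0.0928
```

Emit:
{"op": "play_rows", "data": {"series": [[[-1, -0.007, -0.03, 0, -0.13], [-1, -0.007, -0.036, 0, -0.13], [-1, -0.007, -0.036, 0, -0.13]]]}}

```text
t: 32.45
tool_pos: [0.4376, -0.3798, 0.1369]
orientation: [1.884, 2.513, 0.0]
force: [0.0, 0.4, -0.5]
opening: 0.0928
```

```bash
python3 look.py w12 0.02
```

```text
t 32.5 tcp [ 0.4379 -0.3786  0.1367] jaw deg 16.4 q [-0.8   0.12  1.64  0.    1.38 -1.09] open 0.0932 F [0.1 0.4 0.4]
px [630.   8.] n 338 zmax 0.036 rect [ 590.  -183.5] [ 3.6 20.6] 72.2 enc [ 590.5 -182.2] 10.3 mean [ 588.  -182.8] col [18.  18.  18.5]
px [261.  85.] n 3786 zmax 0.028 rect [ 378.8 -295.7] [42.9 42.9] 25.7 enc [ 379.1 -295.8] 22.1 mean [ 379.3 -295.6] col [105.  53. 134.]
px [618. 113.] n 2367 zmax 0.045 rect [ 608.1 -244.3] [27.2 41.2] 17.6 enc [ 612.7 -242.8] 20.6 mean [ 604.1 -245.7] col [105.  81.  35.]
px [310. 234.] n 3904 zmax 0.032 rect [ 436.3 -381.7] [36.  51.9] 15.7 enc [ 436.2 -381.8] 30.6 mean [ 435.7 -380.1] col [ 37.  90. 167.]
px [461. 267.] n 2476 zmax 0.028 rect [ 548.  -374.6] [37.5 42.9] 87.2 enc [ 548.  -377.4] 21.8 mean [ 546.5 -374.9] col [ 27. 173. 168.]
px [208. 458.] n 6297 zmax 0.04 rect [ 404.7 -591.4] [127.4  34.4] 17.1 enc [ 405.6 -594.7] 65.0 mean [ 407.8 -585.9] col [143. 129.  10.]
px [442. 454.] n 1759 zmax 0.054 rect [ 589.6 -532.1] [56.3 24.4] 36.2 enc [ 596.8 -541.9] 28.2 mean [ 588.5 -525.9] col [138. 155. 150.]
```

View pics/w12.png

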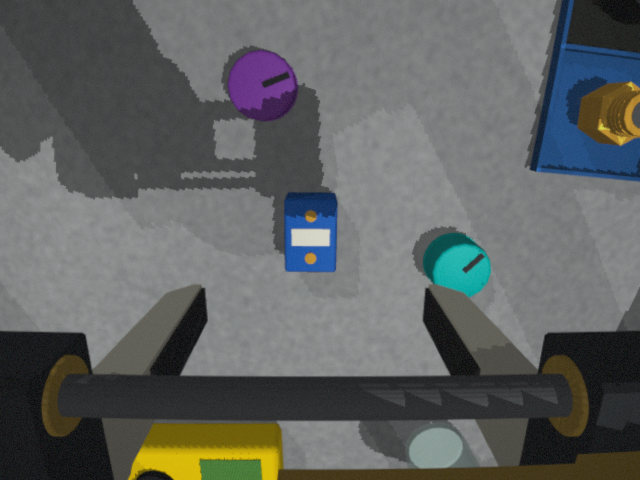

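Emit:
{"op": "play_rows", "data": {"series": [[[-1, -0.0015, -0.0025, -0.035, 0], [-1, -0.0015, -0.0025, -0.075, 0], [-1, -0.0015, -0.0025, -0.105, 0], [-1, -0.0015, -0.0025, -0.123, 0], [-1, -0.0015, -0.0025, -0.1315, 0], [-1, -0.0015, -0.0025, -0.1315, 0], [1, -0.0015, -0.0025, -0.1315, 0], [1, -0.0015, -0.0025, -0.1315, 0]]]}}

```text
t: 33.3
tool_pos: [0.4375, -0.3822, 0.0067]
orientation: [1.882, 2.512, -0.001]
force: [0.4, 0.2, 0.1]
opening: 0.0815
```

Emit:
{"op": "play_rows", "data": {"series": [[[1, 0, 0, 0, 0], [1, 0, 0, 0, 0], [1, 0, 0, 0, 0], [1, 0, 0, 0, 0], [1, 0, 0, 0, 0], [1, 0, 0, 0, 0], [1, 0, 0, 0, 0], [1, 0, 0, 0, 0]]]}}

```text
t: 34.1
tool_pos: [0.4362, -0.3815, 0.0049]
orientation: [-1.885, -2.513, 0.0]
force: [-0.8, -0.7, 0.9]
opening: 0.0359
```

Emit:
{"op": "play_rows", "data": {"series": [[[1, 0, 0, 0.005, 0], [1, 0, 0, 0.015, 0], [1, 0, 0, 0.04, 0], [1, 0, 0, 0.08, 0], [1, 0.01, 0.02, 0.115, 0], [1, 0.025, 0.06, 0.13, 0], [1, 0.04, 0.105, 0.13, -0.05], [1, 0.055, 0.15, 0.13, -0.1]]]}}

```text
t: 34.9
tool_pos: [0.4924, -0.2306, 0.1371]
orientation: [2.01, 2.411, 0.001]
force: [1.5, 0.5, -1.8]
opening: 0.0357
```

Emit:
{"op": "play_rows", "data": {"series": [[[1, 0.015, 0.045, 0, -0.05], [1, 0.03, 0.09, 0, -0.1], [1, 0.045, 0.135, 0, -0.14], [1, 0.06, 0.18, 0, -0.14], [1, 0.075, 0.225, 0, -0.14], [1, 0.09, 0.27, 0, -0.14], [1, 0.105, 0.315, 0, -0.14], [1, 0.12, 0.355, 0, -0.14]]]}}

```text
t: 35.7
tool_pos: [0.6117, 0.1261, 0.136]
orientation: [2.171, 2.27, 0.002]
force: [1.3, -0.1, -1.9]
opening: 0.0355
```

Emit:
{"op": "play_rows", "data": {"series": [[[1, 0.01, 0.03, 0, 0], [1, 0.014, 0.0405, 0, 0], [1, 0.014, 0.0405, 0, 0], [1, 0.014, 0.0405, 0, 0]]]}}

```text
t: 36.1
tool_pos: [0.6251, 0.1631, 0.1351]
orientation: [2.172, 2.269, -0.001]
force: [-0.8, -0.1, -2.5]
opening: 0.0358
```

```bash
python3 look.py w13 0.02;python3 tray.py w13
```

```text
t 36.15 tcp [0.6251 0.1627 0.1351] jaw deg 2.5 q [ 0.18  0.3   1.44 -0.    1.41  0.13] open 0.0355 F [-0.2 -0.9 -1.7]
px [584.  80.] n 7253 zmax 0.06 rect [811.4 271.3] [64.4 99.8] 0.4 enc [808.7 271.5] 56.8 mean [784.3 270.8] col [105.  19.  15.]
px [315. 103.] n 5308 zmax 0.033 rect [622.3 252.1] [55.3 48.7] 2.5 enc [622.7 246.3] 32.3 mean [622.5 249.1] col [194. 111.  70.]
px [510. 294.] n 915 zmax 0.032 rect [770.6 121.4] [60.9  6.1] 89.5 enc [769.  121.4] 30.5 mean [769.7 123.9] col [135. 139. 132.]
px [306. 454.] n 941 zmax 0.035 rect [628.8 -26.8] [41.6 25.9] 4.5 enc [628.2 -25.2] 21.3 mean [626.8 -24.7] col [185.  85.  38.]
[551.  77.] 1255 [781.2 273.1] [  3. 102.] 0.2 [107.  18.  14.]
[627.  11.] 527 [827.6 321.8] [21.5 14.3] 1.38 [130.5 116.  118. ]
[313. 136.] 5633 [623.4 208.5] [ 88.8 170.5] 2.42 [226. 192.  10.]
[619. 103.] 4150 [836.1 262.9] [39.1 75.1] 4.55 [165.  64.  34.]
[578. 304.] 13418 [835.1 100.8] [133.7 103.6] 0.73 [231. 234. 229.]
[605. 442.] 2370 [891.2 -29.1] [39.  74.8] 1.32 [206. 211. 198.]
```

View pics/w13.png

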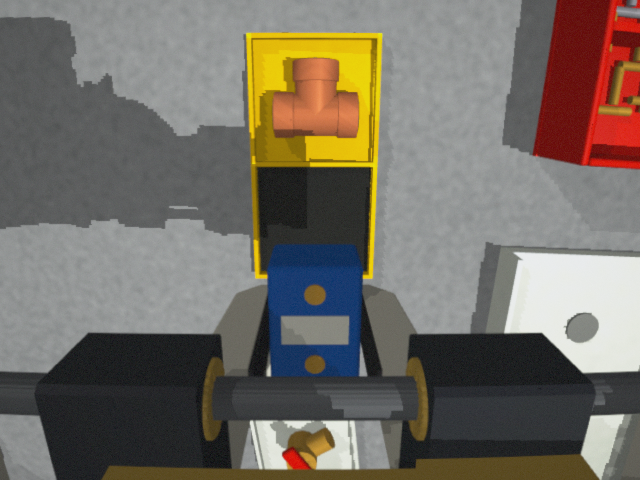

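Emit:
{"op": "play_rows", "data": {"series": [[[1, 0, 0.002, -0.035, 0], [1, 0, 0.002, -0.075, 0], [1, 0, 0.002, -0.105, 0], [1, 0, 0.002, -0.117, 0], [1, 0, 0.002, -0.122, 0], [1, 0, 0.002, -0.125, 0], [1, 0, 0.002, -0.1265, 0], [1, 0, 0.002, -0.1265, 0]]]}}

```text
t: 36.95
tool_pos: [0.6266, 0.1661, 0.0101]
orientation: [2.171, 2.269, 0.003]
force: [0.3, 0.8, -1.3]
opening: 0.0356
```

Emit:
{"op": "play_rows", "data": {"series": [[[1, 0, 0, 0, 0], [1, 0, 0, 0, 0], [1, 0, 0, 0, 0]]]}}

```text
t: 37.25
tool_pos: [0.6256, 0.1662, 0.0089]
orientation: [2.172, 2.27, 0.001]
force: [0.7, 0.0, 2.4]
opening: 0.0358
```

```bash
python3 sv.py s9 side
```

```text
37.25 [0.6256 0.1662 0.0089] 0.0358 [0.7 0.  2.4]
```

View pics/s9.png

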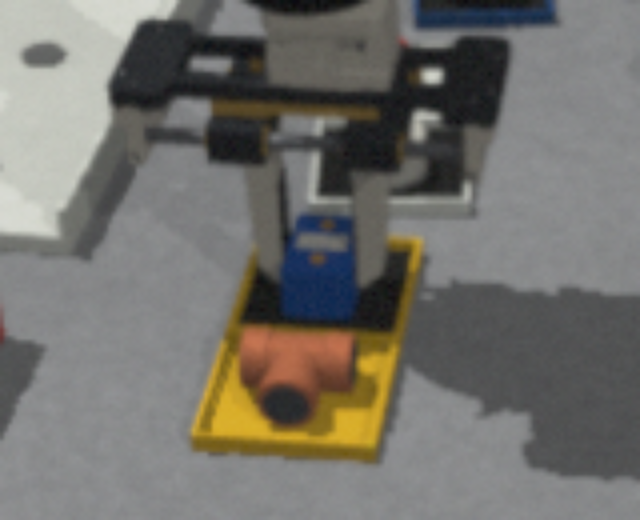

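The module is touching the mat. I'll release, rise and retreat to see all the trays.

Emit:
{"op": "play_rows", "data": {"series": [[[0.4, 0, 0, 0, 0], [0.1, 0, 0, 0, 0], [-0.1, 0, 0, 0, 0], [-0.1, 0, 0, 0, 0], [-0.1, 0, 0, 0.01, 0], [-0.1, 0, 0, 0.05, 0], [-0.1, 0, 0, 0.1, 0], [-0.1, 0, 0, 0.15, 0]]]}}

```text
t: 38.1
tool_pos: [0.6246, 0.1659, 0.1603]
orientation: [-2.172, -2.269, 0.001]
force: [-0.2, 0.4, 0.7]
opening: 0.0514
```

Emit:
{"op": "play_rows", "data": {"series": [[[-1, -0.04, -0.01, 0.03, 0], [-1, -0.08, -0.03, 0.06, 0], [-1, -0.12, -0.06, 0.08, 0], [-1, -0.15, -0.09, 0.09, 0], [-1, -0.17, -0.13, 0.1, 0], [-1, -0.19, -0.16, 0.1, 0], [-1, -0.19, -0.16, 0.1, 0], [-1, -0.19, -0.16, 0.1, 0]]]}}

```text
t: 38.9
tool_pos: [0.4354, 0.0056, 0.2595]
orientation: [2.173, 2.267, 0.002]
force: [-0.7, 0.7, 0.6]
opening: 0.0928
```

```bash
python3 - <<'E'
from h import *
import pickle
for n in ['scene','side']:
    c=read_camera(n);pickle.dump(c,open('f_'+n+'.pkl','wb'))
    save('f_'+n+'.png',cv2.resize(c['color'][150:380,80:500] if n=='scene' else c['color'][140:350,190:410],None,fx=1.9 if n=='scene' else 2.8,fy=1.9 if n=='scene' else 2.8))
P=np.vstack([cloud(pickle.load(open('f_%s.pkl'%n,'rb'))).reshape(-1,3) for n in ['scene','side']])
P=P[np.isfinite(P[:,0])]
T={'blue':(604.4,-203.9,11.85),'yellow':(623.5,208.9,2.45),'white':(620.4,6.1,9.1)}
for n,t,hz in [('gauge','blue',.025),('union','blue',.022),('knob','white',.02),('cock','white',.015),('module','yellow',.024),('tee','yellow',.02)]:
    x,y,a=T[t];a=np.radians(a);d=P[:,:2]*1000-[x,y];L=np.c_[d@[np.cos(a),np.sin(a)],d@[-np.sin(a),np.cos(a)]]
    s=-1 if n in('union','module','cock') else 1
    m=(abs(L[:,0])<44)&(s*L[:,1]>1)&(s*L[:,1]<85)&(P[:,2]>hz)&(P[:,2]<.06)
    q=L[m];print(n,m.sum(),'x',np.percentile(q[:,0],[1,99]).round(1),'y',np.percentile(q[:,1],[1,99]).round(1),'top z',np.percentile(P[m][:,2],[50,98]).round(4))
b=(np.hypot(P[:,0]-.4488,P[:,1]+.0665)<.05)&(P[:,2]>.012);print('black',P[b].min(0),P[b].max(0))
E
python3 look.py w14 0.02
```

```text
gauge 817 x [-22.   25.4] y [17.4 70. ] top z [0.0355 0.0395]
union 577 x [-15.   18.7] y [-60.7 -21.9] top z [0.038  0.0461]
knob 599 x [-18.  22.] y [19.9 66.5] top z [0.0286 0.0318]
cock 442 x [-16.5  22.6] y [-63.4 -21.2] top z [0.0272 0.0353]
module 789 x [-18.2  19.4] y [-73.3 -16.5] top z [0.0326 0.036 ]
tee 825 x [-27.7  27.5] y [15.3 67.2] top z [0.0283 0.0331]
black [ 0.41243218 -0.09219342  0.01200003] [ 0.47439152 -0.01662748  0.46526221]
t 39.05 tcp [0.4356 0.0067 0.2585] jaw deg 2.6 q [-0.1  -0.34  1.84  0.    1.64 -0.15] open 0.0927 F [0.  0.1 0.4]
px [535.  33.] n 2890 zmax 0.036 rect [626.2 165.6] [37.3 52.5] 2.2 enc [626.4 165.8] 31.2 mean [623.6 165.2] col [ 33.  80. 149.]
px [200. 145.] n 2250 zmax 0.027 rect [325.2  52.4] [99.5 23.3] 83.8 enc [326.9  52.2] 49.8 mean [326.   52.6] col [182.  89.  10.]
px [502. 161.] n 1763 zmax 0.032 rect [614.2  50.7] [43.2 43. ] 38.7 enc [614.6  50.9] 22.3 mean [612.6  51.3] col [208. 208. 194.]
px [626. 278.] n 1153 zmax 0.032 rect [770.6 -57.7] [  7.8 142.6] 0.2 enc [768.  -57.7] 71.3 mean [769.4 -63.3] col [ 98. 100.  94.]
px [501. 246.] n 929 zmax 0.036 rect [624.9 -28.9] [41.1 39.7] 66.3 enc [627.1 -31.5] 23.0 mean [625.1 -31.8] col [190.  64.  36.]
px [323. 268.] n 1368 zmax 0.028 rect [448.9 -65.7] [41.8 43. ] 3.0 enc [448.5 -66. ] 21.9 mean [448.8 -64.9] col [38. 39. 40.]
px [460. 427.] n 500 zmax 0.046 rect [ 611.  -243.8] [34.2 28.1] 35.4 enc [ 614.4 -246.4] 18.4 mean [ 610.6 -242.2] col [107.  88.  51.]
px [255. 446.] n 944 zmax 0.028 rect [ 379.3 -294.7] [42.1 43.8] 22.3 enc [ 378.7 -295. ] 22.4 mean [ 379.4 -292.5] col [ 93.  44. 120.]
```

View pics/f_scene.png

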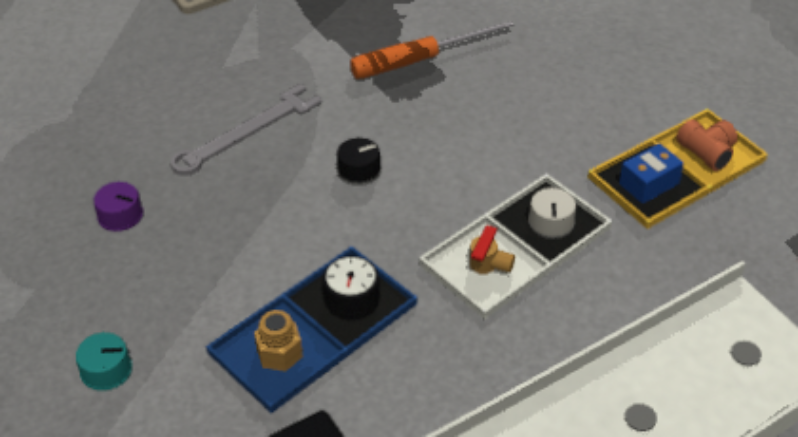

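View pics/f_side.png

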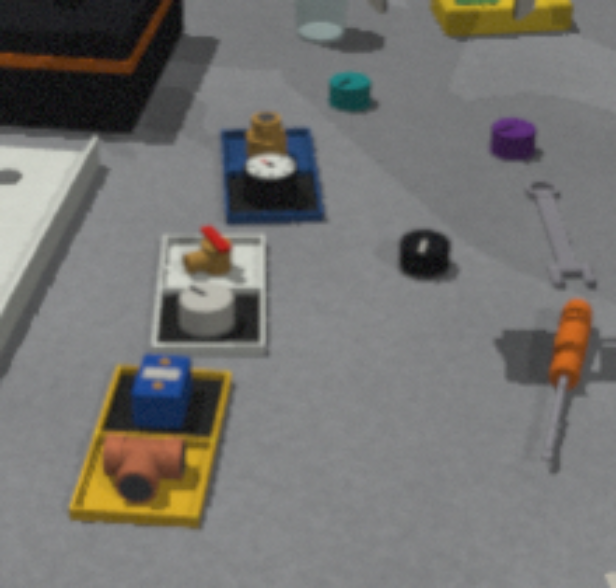

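View pics/w14.png

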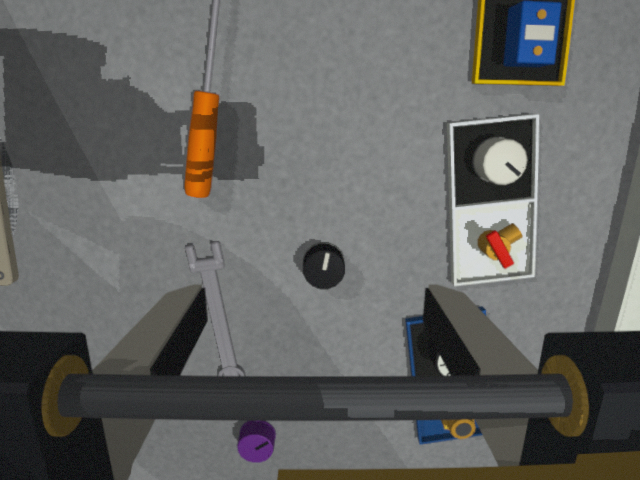

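All five parts are flat, the right way up and inside their wells, and the black knob and the cock haven't moved. Handing in.

```bash
python3 -c "
from h import *
print(robot.close_job())"
```

```text
the job is handed in; nothing more can be done
None
```

All five parts are in their wells and the job is handed in, at about 39 s of the 115 s allowed. The hand-in gives no verdict.

| Tray | Rubber-mat well | Bare well |
|---|---|---|
| Blue | gauge | union |
| Yellow | module | tee |
| White | white knob | drain cock (not touched) |

**Last checks:** In the final scene, side and wrist pictures each part is flat, the right way up and clear of its well's walls. The measured footprints lie within about 5 mm of the well centres; the tee's origin is deliberately about 7 mm off so that its branch fits. Heights of the part tops match the well floors within 2 mm. The black knob and the cock read the same positions as before, within about 1 mm, and the gripper is clear of everything.

**What went wrong or disagreed:**
- **First grasps:** The first reach for the module and the first for the tee both closed in air above the part. The fingertips stand about 20 mm higher than the reported position and tip reach imply. I corrected for that, and neither part had moved.
- **Union:** I regripped it once to correct its height and centring.
- **Camera mismatch:** The scene and side cameras differ by about 5 mm in y. I took the final positions from the wrist camera, whose measured part sizes matched the listed ones.

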